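Lay a sample bar in the V-cradle and chock it

TASK

Take the round aluminium bar out of the blue-hooded stock rack: draw it out by its end until its middle is clear of the hood, let go of it there, and take it again round its middle. Lay it gently in the orange V-cradle, flat in both Vs and between the end plates, and then slide the yellow chock up against it from the side that has no fixed stop, between the Vs, sloping face touching the bar, so that it cannot roll. Leave the beaker, the timer and the dropper bottle where they are.

Things in the scene. Friction and masses are not known exactly. Their poses are not given: they have to be found in the camera images.
- bar_mid (a point): centre of the round aluminium bar, 36 mm diameter, 140 mm long, 0.25 to 0.5 kg; x = along the bar, both ends alike. It starts lying in the stock rack, axis 45 mm above the worktop, front end 35 to 45 mm out of the hood. The fixed grinder that stands between rack and cradle is 176 mm high in front: carry things over it
- rack_axis (a point): fixed stock rack: point on the stored bar's axis line, 45 mm above the worktop, 2 mm in front of the hood's mouth; x points INTO the hood (draw the bar out towards -x), z up. The blue hood, 72 mm wide, covers x = +2 to +122 mm, is shut at the back; its top is 72 mm above the worktop. While any of the bar is under the hood it cannot be lifted, only slid; friction 1 to 5 N
- rack_front (a point): front end of the rack's two 8 mm guide rods, on the bar's axis line, 58 mm in front of rack_axis. The rods carry the bar (within 13 mm either side of its axis line, tops 29 mm above the worktop) over a base plate 8 mm thick, 80 mm wide. A bar let go with its middle in front of this point tips off; 25 to 40 mm in front of rack_axis it lies safely and its middle can be gripped
- cradle_seat (a point): fixed V-cradle: where the bar's centre belongs, 44 mm above the worktop; x along the seated bar, either way round, y across, z up. Grey plate 170 (x) by 155 (y) mm, top 10 mm above the worktop. Steel end plates, inner faces at x = +-76.5 mm, rise to 46 mm above the worktop, so a bar lowered more than 6 mm off along x lands on one
- cradle_bearer (a point): middle of one of the two alike orange V-bearers, on the bar's axis line, 52 mm from the seat (the other is as far on the other side). Each covers 15 mm either way along the bar, 45 mm either way across; 30 degree flanks rise to 46 mm above the worktop, leaving no room for fingers beside the bar. Between the bearers (74 mm) the plate is open for fingers and chocks
- cradle_stop (a point): middle between the cradle's two fixed orange stop lugs, which stand on the +y side of the seat only, their 60 degree faces 1 mm off the seated bar (this point: 16.6 mm to the side of the seat, 35 mm above the worktop). Each lug covers 20 to 36 mm from the middle along x and reaches 53 mm out in y, 38 mm high at most; between them the fingers have 40 mm
- chock_grip (a point): yellow chock with black foot, loose, 0.16 kg: middle of its grip fin, 38 mm above its underside. x = along the chock (60 mm), +y to its nose (the sloping side that goes to the bar), z up. Fin 36 mm long (x), 12 thick (y), top 54 mm above the underside. The 8 mm thick foot reaches from 15 mm behind to 51 mm in front of the fin; the 60 degree slope over its front is 34 mm high
- chock_face (a point): the same chock: sloping-face point, 25 mm above its underside, 41.4 mm in front (+y) of and 13 mm below the grip point; same axes. Touching the seated bar, it is 15.6 mm to the side (cradle -y) of the bar's axis and 35 mm above the worktop
- beaker: white beaker, 73 mm across, 86 mm high, origin under its centre; bystander, leave it
- timer: white timer, 68 x 68 x 24 mm, origin under its centre; bystander, leave it
- dropper_bottle: brown dropper bottle, 33 mm across, 102 mm high, origin under its centre; bystander, leave it

How it is judged:
On the way, in this order (a step that is already met when the one before it is completed fails the run):
1. the bar has been drawn out until its middle is clear of the hood, and let go at rest (x of bar_mid in the frame of rack_axis below -0.01 m and height (world z) of bar_mid below 0.06 m and contact force between the fingers and sample_bar below 0.1 N and linear speed of sample_bar below 0.03 m/s), for 0.2 s.
2. the bar lies in both Vs of the cradle, released (x of bar_mid in the frame of cradle_seat between -0.008 and 0.008 m and y of bar_mid in the frame of cradle_seat between -0.003 and 0.003 m and z of bar_mid in the frame of cradle_seat between -0.003 and 0.003 m and angle between the x axis of bar_mid and the x axis of cradle_seat, either way round below 0.03 rad and contact force between the fingers and sample_bar below 0.1 N), for 0.2 s.
3. and after that the chock stands against it on the open side (y of chock_face in the frame of cradle_seat between -0.0181 and -0.0126 m and x of chock_face in the frame of cradle_seat between -0.012 and 0.012 m and z of chock_face in the frame of cradle_seat between -0.012 and -0.006 m and angle between chock_face's own z axis and vertical below 0.05 rad and angle between the x axis of chock_face and the x axis of cradle_seat, either way round below 0.08 rad), for 0.2 s.
At the end, for the whole second after the job is handed in: Bar seated in both Vs (3 mm across and in height, 8 mm along, 0.03 rad); on the side without stop lugs the chock flat on the plate between the bearers, parallel within 0.08 rad, its sloping face within 2.5 mm of touching the seated bar; all at rest; bystanders within 20 mm (all of step 3 and x of bar_mid in the frame of cradle_seat between -0.008 and 0.008 m and y of bar_mid in the frame of cradle_seat between -0.003 and 0.003 m and z of bar_mid in the frame of cradle_seat between -0.003 and 0.003 m and angle between the x axis of bar_mid and the x axis of cradle_seat, either way round below 0.03 rad and linear speed of each of sample_bar, chock below 0.02 m/s).
It fails at once if the bar is dropped or slammed into the cradle (over 0.45 m/s within 50 mm of its seat) (distance between bar_mid and cradle_seat below 0.05 m and linear speed of sample_bar above 0.45 m/s).
It fails at once if the beaker is moved (distance of beaker from where it was at the start of the episode above 0.02 m).
It fails at once if the timer is moved (distance of timer from where it was at the start of the episode above 0.02 m).
It fails at once if the dropper bottle is moved (distance of dropper_bottle from where it was at the start of the episode above 0.02 m).
It also fails if it takes over 64 s, if anything falls off the work surface, if the arm or the gripper's body presses on something with over 40 N, if the wrist force passes 120 N, or if a joint passes its speed limit or range.

ROBOT

A 6-joint arm with a two-finger parallel gripper is mounted at the origin on a cart in front of the work surface, level with it; the furniture and walls round the work are solid. World frame = base frame: x ahead of the robot, y to its left, z up, the work surface at z = 0. Lengths are in m, angles in rad, forces in N, time in s.
With the tool pointing down it reaches from about 0.325 to 0.775 m from the base axis. Payload 5.5 kg.
Tool frame: the origin (TCP) lies midway between the tips of the shut fingers; the grasp point (between the pads) lies 19 mm behind it; z points along the fingers, x is the direction in which the jaws open and shut, and the axes are right-handed (so a half turn about z gives the same grasp; the last joint's range is limited). The gripper opens to 88 mm and grips with 3 to 60 N. Pads are 20 mm wide; open, the fingers measure 115 mm over their backs; the gripper's body (75 mm by 178 mm) begins 61 mm behind the grasp point.
Start: joints at [1.262, 0.091, 1.231, -0, 1.82, -0.057], TCP at [0.149, 0.581, 0.223] pointing down, gripper open.
Joint ranges: [-2.87, 2.87], [-0.86, 2.18], [0.17, 2.46], [-1.51, 4.65], [0.06, 2.69], [-2.65, 2.65]. Speed limits (rad/s): [2.57, 2.57, 3.01, 3.14, 3.14, 3.14].

INTERFACE

Orientations are given as [roll, pitch, yaw] about the fixed x, y, z axes, in that order (R = Rz(yaw) Ry(pitch) Rx(roll)).
In Python, from bench import monitor, imaging, manip gives the robot as it stands.
- The arm moves only by the shell command python3 -m handwheel 'ROWS'. ROWS is a JSON object of lists of equal length, an entry for each row: "translation": the shift along the tool's x, y, z in m, a list of three; "spin": the turn about the tool's z in degrees; "claw": the opening in per cent of the stroke, from 0 (shut) to 100 (fully open). A call has 1 to 5 rows; each row is the pose to reach, as a shift and turn from the pose commanded when the call began, along the tool's axes at that moment; what a row does not reach only later rows make up. A row lasts 1/8 s, in which the tool goes at most 62.5 mm and 10.7 degrees, less where a joint would pass 70% of its speed; a pose out of reach is approached as far as the arm can. A call with a gripper value outside its range is refused whole. The fingers move at their own pace and stop on an object; the grip force is fixed at half the most. Time passes only in rows, so rows that repeat a pose let the fingers close. It gives the time, the measured TCP pose, the force and the opening at its end, in the units of the state.
- monitor.observe(): the state, without advancing time (a new reading comes with each control period).
- imaging.snapshot(name): name is "side" or "top"; returns the picture (420x560x3 uint8, blue, green, red); there is no depth.
- imaging.calibration(name): a dict with "fovy" (degrees; the focal length in pixels is half the picture's height over the tangent of half this angle, whatever the lens; pixels are square), "cx", "cy" (the principal point, pixels), "distortion" ([k1, k2, p1, p2, k3] as OpenCV has them; the pictures are not rectified), "camera_from_world" (4x4, takes a point from world to camera coordinates). Camera axes: x right, y down, z forward; pixel columns grow to the right and rows downward; lengths in m; the calibration is good to about 2 mm. A picture is of the moment at which its call begins. calibration takes no time and is no camera call.
- manip.hand_in(): hands the job in, once; it reports no verdict.
The state is a dict: "time": time; "joints": joint angles; "qd": joint speeds; "effort": joint torques, N m; "ee_pos": TCP position; "ee_rot": TCP orientation; "wrist_force": force on the tool from outside, world axes, zero at the start; "ft_torque": the same for the moment, N m; "width": finger opening in m.
Only numpy, scipy, OpenCV 4.12 (cv2) and the standard library are available. Lean on these libraries where they do the work, as an engineer would, in place of code of your own. Each camera call takes 0.05 s, during which the arm holds its last target.

## Working session

There is one attempt and no reset: what is moved stays moved. The work goes in short steps, Python scripts to look and compute and a shell command to move; the robot and the scene stay as the last step left them, time stands still between calls to the robot, and variables do not carry over. Pictures are saved under pics/ and viewed, and the job is handed in when it is done.

```bash
mkdir -p pics; ls
python3 - <<'E'
from bench import monitor, imaging
import cv2
s=monitor.observe()
print({k:s[k] for k in ('time','ee_pos','ee_rot','wrist_force','width')})
for n in('side','top'):
    cv2.imwrite(f'pics/{n}0.png',imaging.snapshot(n)); print(n,imaging.calibration(n))
E
```

```text
pics
{'time': 0.0, 'ee_pos': array([0.14936521, 0.58078608, 0.22150904]), 'ee_rot': array([-3.14145422e+00,  1.98277984e-03,  1.31902786e+00]), 'wrist_force': array([0.00267226, 0.86116552, 0.43234914]), 'width': 0.08782817305322632}
side {'fovy': 54.06471123688409, 'cx': 276.9531251548575, 'cy': 213.07846482475188, 'distortion': array([-0.01651844,  0.        ,  0.        ,  0.        ,  0.        ]), 'camera_from_world': array([[ 0.24230288, -0.97019302,  0.00384906, -0.0420132 ],
       [-0.63199028, -0.16084535, -0.75810096,  0.41011287],
       [ 0.73612336,  0.18125748, -0.65212585,  1.04261521],
       [ 0.        ,  0.        ,  0.        ,  1.        ]])}
top {'fovy': 44.646789982131516, 'cx': 283.8185413438946, 'cy': 210.2445534593614, 'distortion': array([-0.10430425,  0.        ,  0.        ,  0.        ,  0.        ]), 'camera_from_world': array([[-0.0117428 , -0.99990742, -0.00687384,  0.08036889],
       [-0.98477853,  0.01275679, -0.17334508,  0.55301546],
       [ 0.17341672,  0.00473365, -0.98483716,  1.69613313],
       [ 0.        ,  0.        ,  0.        ,  1.        ]])}
```

View pics/side0.png

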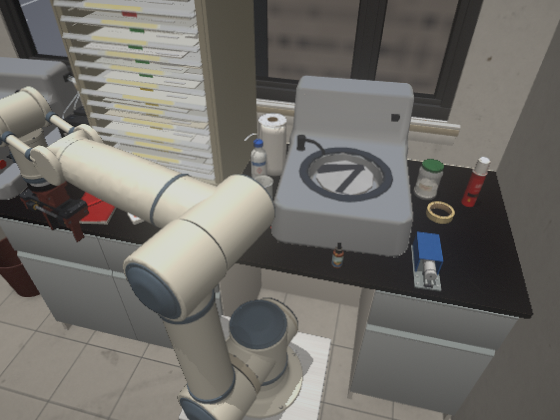

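View pics/top0.png

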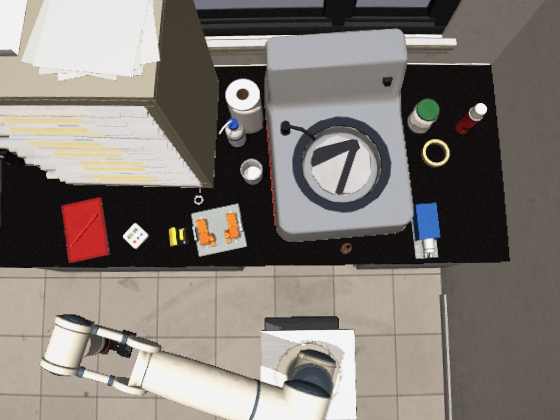

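The side view shows the blue rack at (428,250) with the bar at (430,272), the beaker at (265,183) and the dropper bottle at (338,256). The arm hides the cradle. The top view shows the cradle at (218,230), chock at (178,236), timer at (136,236), rack at (426,230), dropper at (346,248) and beaker at (251,172). I'll zoom in on these.

Run:
```python
import cv2
t=cv2.imread('pics/top0.png'); s=cv2.imread('pics/side0.png')
cv2.imwrite('pics/zc.png',cv2.resize(t[195:265,115:255],None,fx=5.6,fy=5.6,interpolation=cv2.INTER_CUBIC))
a=cv2.resize(t[195:265,400:460],None,fx=6,fy=6,interpolation=cv2.INTER_CUBIC)
b=cv2.resize(s[225:295,400:460],None,fx=6,fy=6,interpolation=cv2.INTER_CUBIC)
import numpy as np
cv2.imwrite('pics/zr.png',np.hstack([a,b]))
```

```text
(no output)
```

View pics/zc.png

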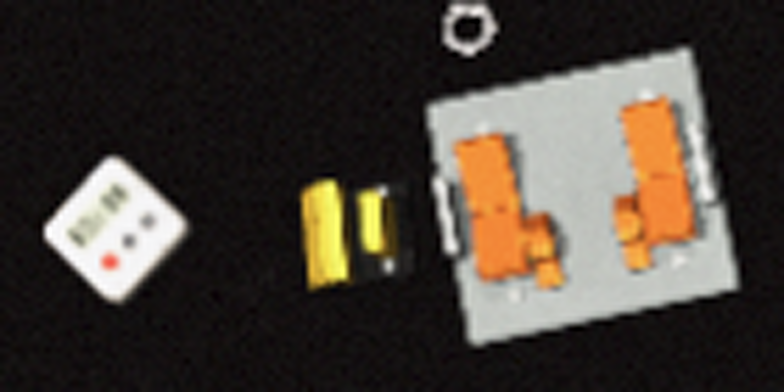

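View pics/zr.png

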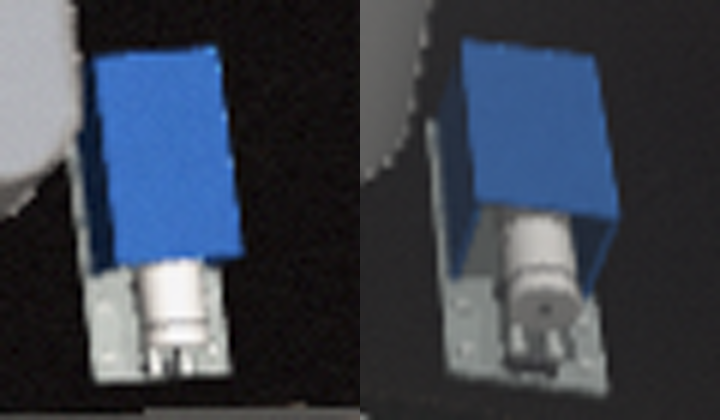

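```bash
cat > h.py <<'E'
import numpy as np, cv2
from scipy.optimize import minimize
from bench import imaging
C={n:imaging.calibration(n) for n in('side','top')}
def K(n):
    f=210/np.tan(np.radians(C[n]['fovy']/2)); return np.array([[f,0,C[n]['cx']],[0,f,C[n]['cy']],[0,0,1.]])
def proj(n,P):
    P=np.asarray(P,float).reshape(-1,3); M=C[n]['camera_from_world']
    return cv2.projectPoints(P,cv2.Rodrigues(M[:3,:3])[0],M[:3,3],K(n),C[n]['distortion'])[0][:,0]
def ray(n,uv,z):
    u=cv2.undistortPoints(np.array([[uv]],float),K(n),C[n]['distortion'])[0,0]
    M=C[n]['camera_from_world']; d=M[:3,:3].T@[u[0],u[1],1]; o=-M[:3,:3].T@M[:3,3]
    return o+d*(z-o[2])/d[2]
def box(x0,x1,y0,y1,z0,z1): return np.array([[x,y,z] for x in(x0,x1) for y in(y0,y1) for z in(z0,z1)])
def ext(x0,x1,yz): return np.array([[x,y,z] for x in(x0,x1) for y,z in yz])
def place(P,p,z0=0):
    c,s=np.cos(p[2]),np.sin(p[2]); return P@np.array([[c,s,0],[-s,c,0],[0,0,1]])+[p[0],p[1],z0]
def render(n,parts,p,win):
    x0,y0,x1,y1=win; S=8; m=np.zeros(((y1-y0)*S,(x1-x0)*S),np.uint8)
    for P in parts:
        q=(proj(n,place(P,p))-[x0-.5,y0-.5])*S
        h=cv2.convexHull(np.round(q*16).astype(np.int32)); cv2.fillConvexPoly(m,h,255,shift=4)
    return cv2.resize(m,(x1-x0,y1-y0),interpolation=cv2.INTER_AREA)/255.
def fit(items,p0,step=(.006,.006,.05)):
    # items: (cam, softmask(win), parts, win)
    f=lambda p: sum(((cv2.GaussianBlur(render(n,pt,p,w)-m,(3,3),0))**2).sum() for n,m,pt,w in items)
    best=None
    for k in range(4):
        r=np.random.RandomState(k); s=np.array(p0)+r.randn(3)*np.array(step)*(k>0)
        sim=np.vstack([s]+[s+np.eye(3)[i]*step[i] for i in range(3)])
        o=minimize(f,s,method='Nelder-Mead',options=dict(initial_simplex=sim,xatol=1e-5,fatol=1e-3))
        if best is None or o.fun<best.fun: best=o
    return best.x,best.fun
def crop(im,w): return im[w[1]:w[3],w[0]:w[2]].astype(float)
ORANGE=[];
for s in(-1,1):
    a,b=s*.052-.015,s*.052+.015
    for t in(-1,1): ORANGE.append(ext(a,b,[(0,.010),(0,.0232),(t*.0395,.046),(t*.045,.046),(t*.045,.010)]))
    ORANGE.append(ext(min(s*.02,s*.036),max(s*.02,s*.036),[(.0025,.010),(.0183,.038),(.03,.038),(.053,.018),(.053,.010)]))
HOOD=[box(.002,.122,-.036,.036,.008,.072)]
YEL=[box(-.018,.018,-.006,.006,.008,.054),ext(-.03,.03,[(.026,.008),(.051,.008),(.0362,.034),(.026,.034)])]
E
cat > m1.py <<'E'
from h import *
t=cv2.imread('pics/top0.png'); s=cv2.imread('pics/side0.png')
# rough
for nm,uv,z in [('cradle',(218,230),.03),('rack',(426,262-22),.07),('chock',(176,236),.04),('timer',(136,236),.024),('dropper',(346,248),.1),('beaker',(251,172),.08),('ring',(199,198),0),('towerfront',(150,186),0),('towerR',(213,186),0),('grinderfront',(340,238),.0),('grinderL',(272,230),.17),('edge',(300,266),0)]:
    print(nm,ray('top',uv,z).round(3))
def soft(im,w,val,lo,hi): return np.clip((val(crop(im,w))-lo)/(hi-lo),0,1)
w=(185,200,255,260)
o=soft(t,w,lambda c:c[...,2]-c[...,0],20,150)
p,f=fit([('top',o,ORANGE,w)],(*ray('top',(218,230),.03)[:2],1.4)); print('cradle',p,f,o.sum())
cv2.imwrite('pics/f1.png',cv2.resize(np.hstack([o,render('top',ORANGE,p,w)])*255,None,fx=5,fy=5,interpolation=0))
w=(165,220,195,255)
o=soft(t,w,lambda c:np.minimum(c[...,2],c[...,1])-c[...,0],20,120)
for y0 in (-.1,.1): 
    q,f=fit([('top',o,YEL,w)],(*ray('top',(183,235),.03)[:2],y0)); print('chock',q,f,o.sum())
cv2.imwrite('pics/f2.png',cv2.resize(np.hstack([o,render('top',YEL,q,w)])*255,None,fx=8,fy=8,interpolation=0))
w=(405,195,450,250);w2=(405,225,455,280)
o=soft(t,w,lambda c:c[...,0]-c[...,2],10,70)
o2=soft(s,w2,lambda c:c[...,0]-c[...,2],10,50)
g=(*ray('top',(428,258),.07)[:2],0)
for it in ([('top',o,HOOD,w)],[('side',o2,HOOD,w2)],[('top',o,HOOD,w),('side',o2,HOOD,w2)]):
    r,f=fit(it,g); print('rack',r,f,o.sum(),o2.sum())
E
python3 m1.py
```

```text
cradle [0.491 0.3   0.03 ]
rack [ 0.443 -0.403  0.07 ]
chock [0.471 0.443 0.04 ]
timer [0.474 0.587 0.024]
dropper [ 0.417 -0.129  0.1  ]
beaker [0.682 0.183 0.08 ]
ring [0.61  0.373 0.   ]
towerfront [0.657 0.551 0.   ]
towerR [0.653 0.324 0.   ]
grinderfront [ 0.462 -0.12   0.   ]
grinderL [0.47  0.111 0.17 ]
edge [0.367 0.02  0.   ]
cradle [0.49631149 0.30322232 1.77104363] 24.605461461077496 581.1000000000001
chock [0.47766206 0.4255341  0.12534551] 12.572484212202038 164.93
chock [0.4776981  0.42557469 0.12307669] 12.558959822544214 164.93
rack [ 0.45004903 -0.41760295  0.04268085] 55.45630137747501 813.3499999999999 737.5749999999999
rack [ 0.45532206 -0.41393971  0.00622424] 263.9610357081711 813.3499999999999 737.5749999999999
rack [ 0.45087746 -0.41511193  0.01755171] 325.5361808596753 813.3499999999999 737.5749999999999[ WARN:0@2.664] global loadsave.cpp:1063 imwrite_ Unsupported depth image for selected encoder is fallbacked to CV_8U.
```

```bash
cat > ov.py <<'E'
from h import *
def overlay(img,n,win,items,S=6):
    x0,y0,x1,y1=win
    b=cv2.resize(img[y0:y1,x0:x1],None,fx=S,fy=S,interpolation=cv2.INTER_CUBIC)
    for parts,p,col in items:
        for P in parts:
            q=(proj(n,place(P,p))-[x0-.5,y0-.5])*S
            cv2.polylines(b,[cv2.convexHull(q.astype(np.int32))],True,col,1)
    return b
E
python3 - <<'E'
from ov import *
t=cv2.imread('pics/top0.png'); s=cv2.imread('pics/side0.png')
a=overlay(t,'top',(165,200,255,262),[(ORANGE,[.4963,.3032,1.771],(255,0,0)),(YEL,[.4777,.4256,.123],(255,0,255))],8)
cv2.imwrite('pics/o1.png',a)
b=[]
for r in ([.45,-.4176,.0427],[.4553,-.4139,.0062]):
    b.append(np.hstack([overlay(t,'top',(405,195,455,245),[(HOOD,r,(0,255,255))],6),overlay(s,'side',(405,225,455,275),[(HOOD,r,(0,255,255))],6)]))
cv2.imwrite('pics/o2.png',np.vstack(b))
E
```

```text
(no output)
```

View pics/o1.png

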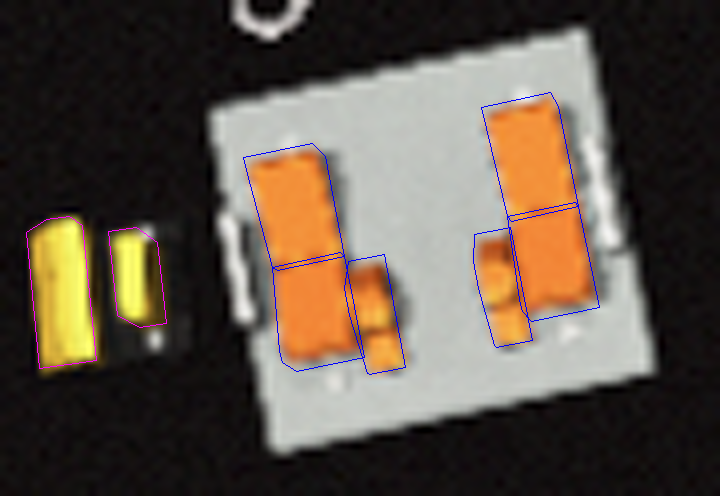

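View pics/o2.png

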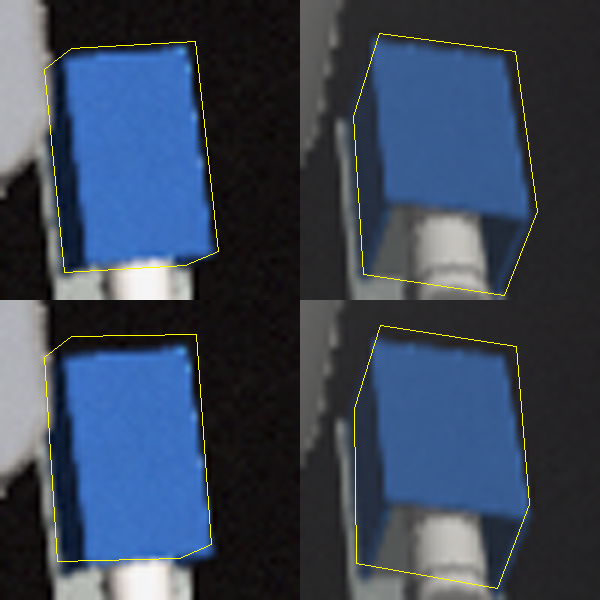

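```bash
cat > m2.py <<'E'
from h import *
from ov import *
t=cv2.imread('pics/top0.png'); s=cv2.imread('pics/side0.png')
def soft(im,w,val,lo,hi): return np.clip((val(crop(im,w))-lo)/(hi-lo),0,1)
def quad(x0,x1,y0,y1,z): return box(x0,x1,y0,y1,z,z)
TOPH=[quad(.002,.122,-.036,.036,.072)]
w=(405,195,450,250);w2=(405,225,455,280)
c=crop(t,w); print('max',c[25,20], crop(s,w2)[20,25])
o=soft(t,w,lambda c:c[...,0]-c[...,2],50,150); o2=soft(s,w2,lambda c:c[...,0],70,110)*soft(s,w2,lambda c:c[...,0]-c[...,2],35,60)
res=[]
for it in ([('top',o,TOPH,w)],[('side',o2,TOPH,w2)],[('top',o,TOPH,w),('side',o2,TOPH,w2)]):
    r,f=fit(it,(.45,-.415,.03)); print('rack',r.round(4),round(f,1),o.sum(),o2.sum()); res.append(r)
r=res[2]
cv2.imwrite('pics/o3.png',np.hstack([overlay(t,'top',(405,195,455,265),[(TOPH,r,(0,255,255))],6),overlay(s,'side',(405,225,455,295),[(TOPH,r,(0,255,255))],6)]))
V=[]
for sg in(-1,1):
    a,b=sg*.052-.015,sg*.052+.015
    V+= [ext(a,b,[(0,.0232),(tt*.0395,.046),(tt*.045,.046)]) for tt in(-1,1)]
    V.append(ext(min(sg*.02,sg*.036),max(sg*.02,sg*.036),[(.0025,.010),(.0183,.038),(.03,.038),(.053,.018),(.053,.010)]))
w=(185,200,255,260)
o=soft(t,w,lambda c:c[...,2]-c[...,0],60,160)
p,f=fit([('top',o,V,w)],(.496,.303,1.77)); print('cradle',p.round(4),f)
p2,f=fit([('top',o,V[:2]+V[3:5],w)],(.496,.303,1.77)); print('cradle V only',p2.round(4),f)
pl=soft(t,w,lambda c:c.min(-1),60,110)+soft(t,w,lambda c:c[...,2]-c[...,0],60,160)
p3,f=fit([('top',np.clip(pl,0,1),[quad(-.085,.085,-.0775,.0775,.010)],w)],(.496,.303,1.77)); print('plate',p3.round(4),f)
cv2.imwrite('pics/o4.png',overlay(t,'top',(165,200,255,262),[(V,p,(255,0,0)),([quad(-.085,.085,-.0775,.0775,.010)],p3,(0,0,255))],8))
E
python3 m2.py
```

```text
max [193. 114.  62.] [145.  91.  56.]
rack [ 0.4472 -0.4147  0.0608] 30.7 585.49 622.951
rack [ 0.4434 -0.414   0.0606] 2.1 585.49 622.951
rack [ 0.4453 -0.4142  0.0591] 38.7 585.49 622.951
cradle [0.4951 0.3021 1.7657] 17.911420328118993
cradle V only [0.4948 0.3021 1.7659] 78.86113960676182
plate [0.4962 0.3034 1.7739] 38.41838026119762
```

```bash
python3 -c "
import cv2,numpy as np
a=cv2.imread('pics/o3.png');b=cv2.imread('pics/o4.png');cv2.imwrite('pics/o5.png',a)"
```

```text
(no output)
```

View pics/o3.png

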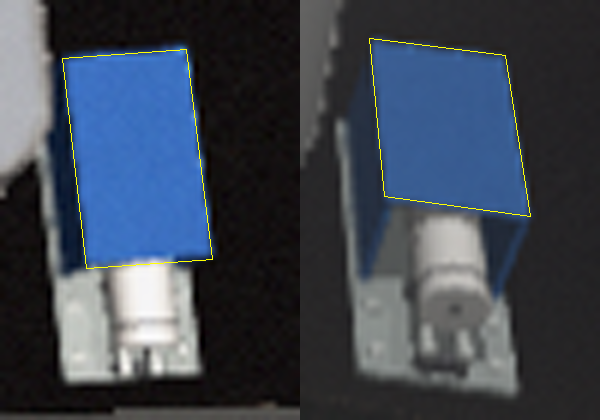

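View pics/o4.png

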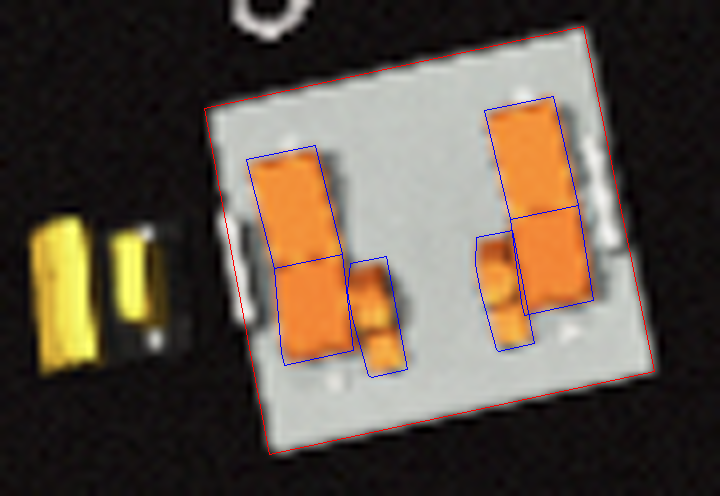

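```bash
python3 - <<'E'
from h import *
e=ray('side',(430.3,276.2),.045); print(e)
c,s=np.cos(.06),np.sin(.06)
for o in((.4434,-.414),(.4453,-.4142)):
    d=e[:2]-o; print('in rack', d@[c,s], d@[-s,c])
tip=ray('top',(405+145/6-.5,195+345/6-.5),.045-.0); print(tip)
for dx in (-.02,-.032): print(np.array([.445,-.4142])+np.array([c,s])*dx)
E
python3 -m handwheel --help | head -20
```

```text
[ 0.40124053 -0.41768135  0.045     ]
in rack -0.04230435670485918 -0.0011466746629987155
in rack -0.04418894492944013 -0.0008331029427006989
[ 0.40432602 -0.41638854  0.045     ]
[ 0.42503599 -0.41539928]
[ 0.41305758 -0.41611885]invalid input: not JSON, or not a number
```

```bash
cat > d.py <<'E'
import sys,numpy as np
from scipy.spatial.transform import Rotation as R
from bench import monitor
s=monitor.observe(); p=np.array(s['ee_pos']); r=R.from_euler('xyz',s['ee_rot'])
print('t',round(s['time'],2),'p',p.round(4),'rot',np.round(s['ee_rot'],4),'F',np.round(s['wrist_force'],1),'w',round(s['width'],4),'q',np.round(s['joints'],2))
for a in sys.argv[1:]:
    v=[float(x) for x in a.split(',')]
    d=r.inv().apply(np.array(v[:3])-p)
    sp=None
    if len(v)>3: sp=-np.degrees((v[3]-s['ee_rot'][2]+np.pi)%(2*np.pi)-np.pi)
    print(a,'-> shift mm',(d*1000).round(1),'spin',sp and round(sp,2))
E
python3 d.py .28,.45,.28 .4,.25,.32 .43,.0,.32,-1.511 .424,-.4155,.2,-1.511
```

```text
t 0.1 p [0.1494 0.5808 0.2216] rot [-3.1415e+00  1.8000e-03  1.3190e+00] F [0.  0.1 0. ] w 0.0877 q [ 1.26  0.09  1.23 -0.    1.82 -0.06]
.28,.45,.28 -> shift mm [-94.3 159.  -58.2] spin None
.4,.25,.32 -> shift mm [-258.1  325.1  -98. ] spin None
.43,.0,.32,-1.511 -> shift mm [-492.8  416.4  -97.6] spin 162.14
.424,-.4155,.2,-1.511 -> shift mm [-896.4  514.2   23.2] spin 162.14
```

```bash
python3 -m handwheel '{"translation":[[-0.027,0.046,-0.017],[-0.054,0.092,-0.034],[-0.082,0.138,-0.051],[-0.113,0.182,-0.066],[-0.150,0.220,-0.078]],"spin":[10,20,30,40,50],"claw":[100,100,100,100,100]}'; python3 d.py .4,.25,.31 .43,.0,.32,-1.511
```

```text
time: 0.72
ee_pos: [0.3262, 0.3795, 0.3006]
ee_rot: [3.141, 0.0, 0.44]
wrist_force: [0.2, 0.6, 0.4]
width: 0.0877
t 0.72 p [0.3262 0.3795 0.3006] rot [3.1413e+00 4.0000e-04 4.4030e-01] F [0.2 0.6 0.4] w 0.0877 q [ 0.79 -0.14  1.32 -0.    1.96  0.35]
.4,.25,.31 -> shift mm [ 11.5 148.6  -9.4] spin None
.43,.0,.32,-1.511 -> shift mm [-67.9 387.6 -19.2] spin 111.8
```

```bash
python3 -m handwheel '{"translation":[[0.004,0.053,-0.004],[0.008,0.106,-0.008],[0.005,0.155,-0.010],[-0.010,0.205,-0.013],[-0.026,0.256,-0.015]],"spin":[10,20,30,40,50],"claw":[100,100,100,100,100]}'; python3 d.py .43,.0,.32 .43,-.2,.32,-1.511 .424,-.4155,.2,-1.511
```

```text
time: 1.35
ee_pos: [0.4123, 0.1373, 0.3152]
ee_rot: [3.141, 0.0, -0.432]
wrist_force: [0.8, -0.1, -0.5]
width: 0.0876
t 1.35 p [0.4123 0.1373 0.3152] rot [ 3.1411e+00  5.0000e-04 -4.3180e-01] F [ 0.8 -0.1 -0.5] w 0.0876 q [ 0.24 -0.31  1.43 -0.    2.02  0.67]
.43,.0,.32 -> shift mm [ 73.5 117.2  -4.8] spin None
.43,-.2,.32,-1.511 -> shift mm [157.3 298.9  -4.7] spin 61.83
.424,-.4155,.2,-1.511 -> shift mm [242.1 497.1 115.3] spin 61.83
```

Run:
```python
from bench import imaging
import cv2
cv2.imwrite('pics/side1.png',imaging.snapshot('side'))
```

```text
(no output)
```

View pics/side1.png

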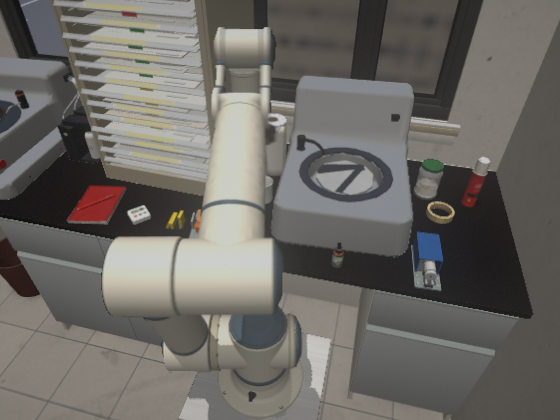

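The chock is now visible in the side view at (175,220), but the arm still hides the cradle. I'll go on to the rack.

```bash
python3 -m handwheel '{"translation":[[0.029,0.047,-0.003],[0.058,0.095,-0.005],[0.083,0.146,-0.005],[0.108,0.198,-0.005],[0.132,0.250,-0.005]],"spin":[10,20,30,40,50],"claw":[100,100,100,100,100]}'; python3 d.py .43,-.2,.32,-1.511  .424,-.4155,.15,-1.511
```

```text
time: 2.02
ee_pos: [0.4288, -0.145, 0.3203]
ee_rot: [3.141, 0.0, -1.304]
wrist_force: [1.2, -0.4, -0.7]
width: 0.088
t 2.02 p [ 0.4288 -0.145   0.3203] rot [ 3.1415e+00  3.0000e-04 -1.3041e+00] F [ 1.2 -0.4 -0.7] w 0.088 q [-0.4  -0.26  1.38  0.    2.01  0.9 ]
.43,-.2,.32,-1.511 -> shift mm [53.4 13.3  0.3] spin 11.85
.424,-.4155,.15,-1.511 -> shift mm [259.7  75.9 170.2] spin 11.85
```

```bash
python3 -m handwheel '{"translation":[[0.052,0.015,0.005],[0.104,0.030,0.030],[0.156,0.045,0.055],[0.208,0.060,0.080],[0.2595,0.0758,0.105]],"spin":[6,11.8,11.8,11.8,11.8],"claw":[100,100,100,100,100]}'; python3 d.py .424,-.4155,.13,-1.511  .424,-.4155,.026,-1.511
```

```text
time: 2.65
ee_pos: [0.4255, -0.4152, 0.2143]
ee_rot: [3.141, 0.001, -1.504]
wrist_force: [0.3, 0.8, 0.8]
width: 0.0878
t 2.65 p [ 0.4255 -0.4152  0.2143] rot [ 3.1414e+00  6.0000e-04 -1.5044e+00] F [0.3 0.8 0.8] w 0.0878 q [-0.83  0.08  1.26  0.    1.8   0.67]
.424,-.4155,.13,-1.511 -> shift mm [ 0.3  1.5 84.3] spin 0.38
.424,-.4155,.026,-1.511 -> shift mm [  0.3   1.5 188.3] spin 0.38
```

Run:
```python
from h import *
s=imaging.snapshot('side');t=imaging.snapshot('top')
cv2.imwrite('pics/side2.png',s);cv2.imwrite('pics/top2.png',t)
a=cv2.resize(t[170:280,370:480],None,fx=3.6,fy=3.6,interpolation=2)
b=cv2.resize(s[180:290,370:480],None,fx=3.6,fy=3.6,interpolation=2)
cv2.imwrite('pics/z2.png',np.hstack([a,b]))
cv2.imwrite('pics/z2c.png',cv2.resize(s[170:270,120:300],None,fx=4.4,fy=4.4,interpolation=2))
```

```text
(no output)
```

View pics/z2.png

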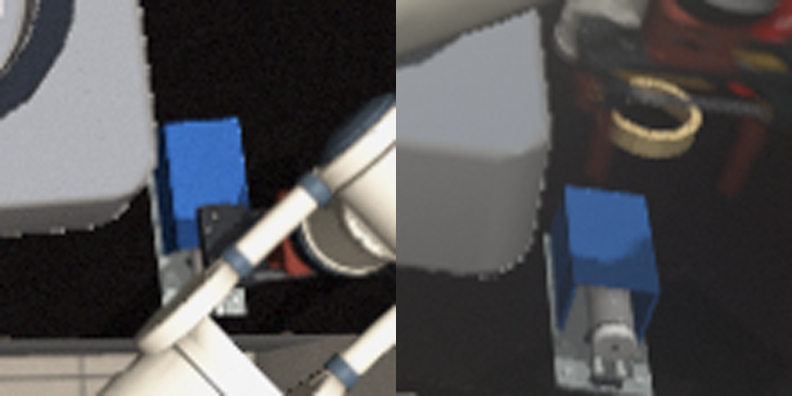

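View pics/z2c.png

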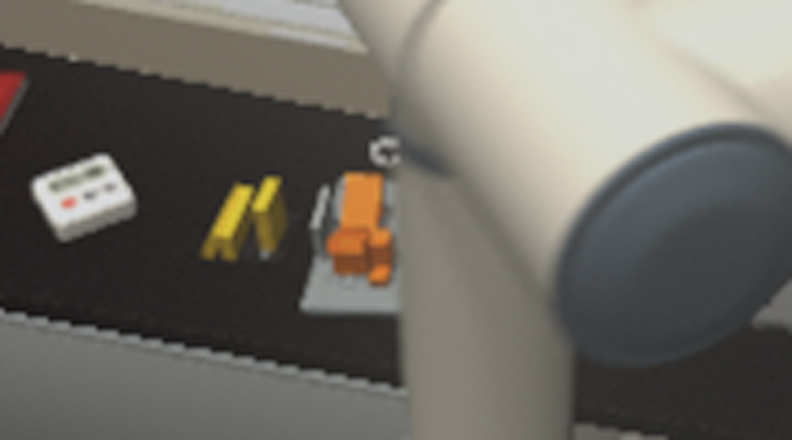

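Run:
```python
from h import *
for uv in [(411,228),(405,236),(395,239),(411,200),(340,240)]:
  for z in (.0,.10,.176): print(uv,z,ray('top',uv,z)[:2].round(3))
for uv in [(370+540/3.6-110,180+200/3.6)]: print(uv,ray('side',uv,.176))
```

```text
(411, 228) 0.0 [ 0.494 -0.371]
(411, 228) 0.1 [ 0.48  -0.346]
(411, 228) 0.176 [ 0.469 -0.328]
(405, 236) 0.0 [ 0.466 -0.348]
(405, 236) 0.1 [ 0.454 -0.325]
(405, 236) 0.176 [ 0.444 -0.307]
(395, 239) 0.0 [ 0.456 -0.313]
(395, 239) 0.1 [ 0.444 -0.291]
(395, 239) 0.176 [ 0.435 -0.275]
(411, 200) 0.0 [ 0.593 -0.377]
(411, 200) 0.1 [ 0.574 -0.352]
(411, 200) 0.176 [ 0.559 -0.333]
(340, 240) 0.0 [ 0.455 -0.12 ]
(340, 240) 0.1 [ 0.443 -0.11 ]
(340, 240) 0.176 [ 0.435 -0.102]
(410.0, 235.55555555555554) [ 0.42004474 -0.33061194  0.176     ]
```

Run:
```python
import cv2
t=cv2.imread('pics/top0.png');s=cv2.imread('pics/side0.png')
import numpy as np
cv2.imwrite('pics/zg.png',np.hstack([cv2.resize(t[170:270,330:450],None,fx=3.3,fy=3.3,interpolation=2),cv2.resize(s[190:290,330:450],None,fx=3.3,fy=3.3,interpolation=2)]))
```

```text
(no output)
```

View pics/zg.png

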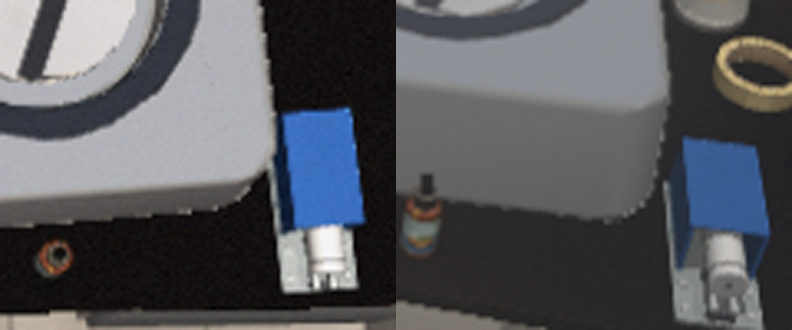

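```bash
python3 -m handwheel '{"translation":[[0,0.002,0.05],[0,0.003,0.10],[0,0.003,0.145],[0,0.003,0.175],[0,0.003,0.188]],"spin":[0,0,0,0,0],"claw":[100,100,100,100,100]}'; python3 d.py .424,-.4155,.026,-1.511
python3 - <<'E'
from h import *
s=imaging.snapshot('side')
cv2.imwrite('pics/z3.png',cv2.resize(s[200:290,370:490],None,fx=6,fy=6,interpolation=2))
E
```

```text
time: 3.38
ee_pos: [0.4223, -0.4123, 0.0257]
ee_rot: [3.14, 0.003, -1.504]
wrist_force: [0.2, -0.7, -0.4]
width: 0.0877
t 3.38 p [ 0.4223 -0.4123  0.0257] rot [ 3.1398e+00  2.7000e-03 -1.5040e+00] F [ 0.2 -0.7 -0.4] w 0.0877 q [-0.83  0.12  1.55  0.    1.47  0.67]
.424,-.4155,.026,-1.511 -> shift mm [ 3.3 -1.5 -0.3] spin 0.4
```

View pics/z3.png

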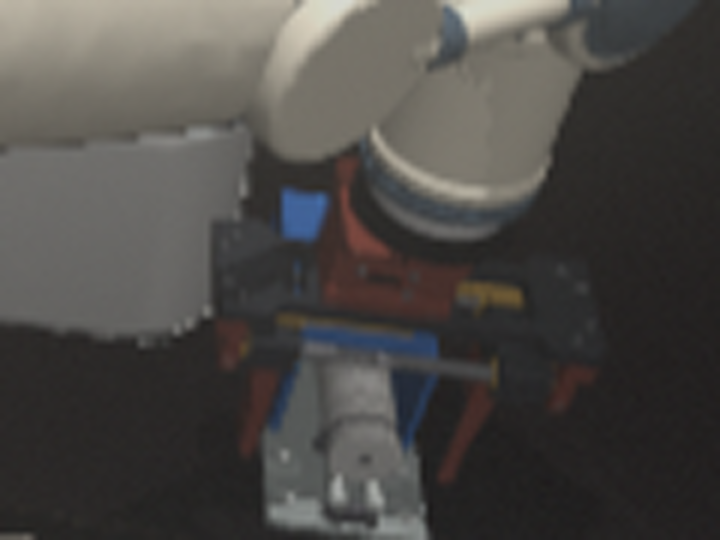

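Both fingertips, at (412,276) and (445,280) in the full picture, straddle the bar. I'll centre and close.

```bash
python3 -m handwheel '{"translation":[[0.003,0,0],[0.003,0,0],[0.003,0,0],[0.003,0,0],[0.003,0,0]],"spin":[0.4,0.4,0.4,0.4,0.4],"claw":[35,30,30,30,30]}'; python3 d.py
```

```text
time: 4.05
ee_pos: [0.4229, -0.4169, 0.0278]
ee_rot: [-3.141, -0.0, -1.512]
wrist_force: [0.7, 2.0, -0.2]
width: 0.0415
t 4.05 p [ 0.4229 -0.4169  0.0278] rot [-3.1414e+00 -2.0000e-04 -1.5120e+00] F [ 0.7  2.  -0.2] w 0.0415 q [-0.84  0.12  1.54  0.    1.47  0.68]
```

```bash
python3 -m handwheel '{"translation":[[0,0,0],[0,0,0]],"spin":[0,0],"claw":[30,30]}'; python3 d.py
```

```text
time: 4.3
ee_pos: [0.4229, -0.417, 0.0277]
ee_rot: [-3.142, -0.0, -1.512]
wrist_force: [-0.1, -0.7, 1.7]
width: 0.0353
t 4.3 p [ 0.4229 -0.417   0.0277] rot [-3.1415e+00 -3.0000e-04 -1.5120e+00] F [-0.1 -0.7  1.7] w 0.0353 q [-0.84  0.12  1.54 -0.    1.47  0.68]
```

```bash
python3 -m handwheel '{"translation":[[0,0.008,0],[0,0.022,0],[0,0.037,0],[0,0.051,0],[0,0.061,0]],"spin":[0,0,0,0,0],"claw":[30,30,30,30,30]}'; python3 -m handwheel '{"translation":[[0,0,0]],"spin":[0],"claw":[30]}'
python3 - <<'E'
from h import *
s=imaging.snapshot('side')
cv2.imwrite('pics/z4.png',cv2.resize(s[200:290,370:490],None,fx=6,fy=6,interpolation=2))
E
```

```text
time: 4.92
ee_pos: [0.3608, -0.4206, 0.0277]
ee_rot: [-3.142, -0.0, -1.513]
wrist_force: [2.8, -0.9, -0.9]
width: 0.0354
time: 5.05
ee_pos: [0.3602, -0.4207, 0.0276]
ee_rot: [3.139, 0.0, -1.513]
wrist_force: [-2.7, -0.9, 0.4]
width: 0.0353
```

View pics/z4.png

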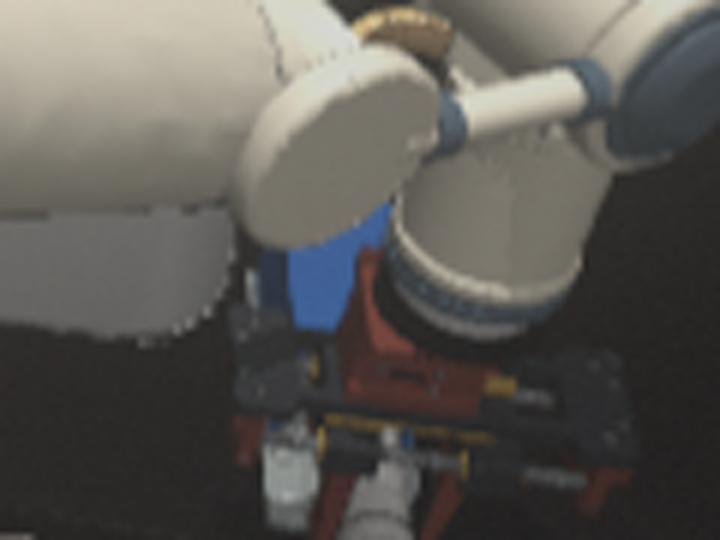

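The bar came out with the gripper; its end is now near (433,286) in the full picture. I'll release it.

```bash
python3 -m handwheel '{"translation":[[0,0,0],[0,0,0],[0,0,0],[0,0,0]],"spin":[0,0,0,0],"claw":[80,80,80,80]}';  python3 d.py .414,-.4172,.026
```

```text
time: 5.6
ee_pos: [0.3622, -0.4203, 0.0275]
ee_rot: [3.142, 0.0, -1.512]
wrist_force: [-0.4, 0.1, 0.5]
width: 0.0691
t 5.6 p [ 0.3622 -0.4203  0.0275] rot [ 3.1416e+00  2.0000e-04 -1.5115e+00] F [-0.4  0.1  0.5] w 0.0691 q [-0.92  0.02  1.65  0.    1.47  0.59]
.414,-.4172,.026 -> shift mm [ -0.  -51.9   1.5] spin None
```

```bash
python3 -m handwheel '{"translation":[[0,0,-0.02],[0,-0.01,-0.06],[0,-0.03,-0.12],[0,-0.045,-0.17],[0,-0.052,-0.19]],"spin":[0,0,0,0,0],"claw":[80,80,80,80,80]}';  python3 - <<'E'
from h import *
s=imaging.snapshot('side')
cv2.imwrite('pics/side5.png',s)
cv2.imwrite('pics/z5.png',cv2.resize(s[220:310,390:470],None,fx=6.5,fy=6.5,interpolation=2))
E
```

```text
time: 6.22
ee_pos: [0.4154, -0.4179, 0.2241]
ee_rot: [-3.137, -0.006, -1.511]
wrist_force: [-0.7, 0.0, 0.4]
width: 0.0698
```

View pics/z5.png

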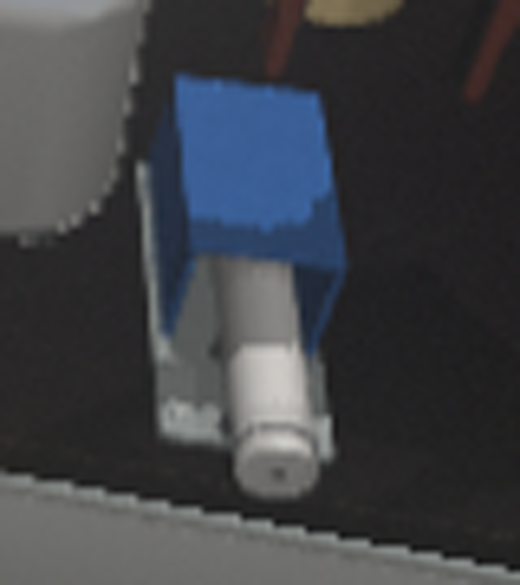

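```bash
python3 - <<'E'
from h import *
e=ray('side',(390+278/6.5-.5,220+473/6.5-.5),.045); print(e)
c,s=np.cos(.06),np.sin(.06)
for o in((.4434,-.414),(.4453,-.4142)):
    d=e[:2]-o; print('in rack', d@[c,s]+.07, d@[-s,c])
m=e[:2]+.07*np.array([c,s]);print('mid',m)
E
python3 d.py .413,-.4172,.026,-1.512
```

```text
[ 0.33972423 -0.42135326  0.045     ]
in rack -0.033930140266821576 -0.0011232166233227916
in rack -0.03581472849140252 -0.0008096449030247756
mid [ 0.40959827 -0.41715578]
t 6.28 p [ 0.416  -0.4181  0.2254] rot [-3.1351 -0.0074 -1.5109] F [-1.   1.2  0.8] w 0.0699 q [-0.85  0.05  1.26  0.    1.81  0.67]
.413,-.4172,.026,-1.512 -> shift mm [ -2.5   4.2 199.3] spin 0.06
```

```bash
python3 -m handwheel '{"translation":[[0,0,0],[0,0,0]],"spin":[0,0],"claw":[85,85]}'; python3 d.py .411,-.4173,.027,-1.512
```

```text
time: 6.52
ee_pos: [0.4133, -0.417, 0.2161]
ee_rot: [3.14, 0.002, -1.512]
wrist_force: [0.3, 0.4, -0.5]
width: 0.0739
t 6.53 p [ 0.4133 -0.417   0.2161] rot [ 3.1400e+00  1.9000e-03 -1.5122e+00] F [ 0.3  0.4 -0.5] w 0.0739 q [-0.85  0.06  1.28 -0.    1.81  0.66]
.411,-.4173,.027,-1.512 -> shift mm [  0.5   2.  189.1] spin -0.01
```

```bash
python3 -m handwheel '{"translation":[[0,0.002,0.045],[0,0.003,0.095],[0,0.003,0.14],[0,0.003,0.175],[0,0.003,0.190]],"spin":[0,0,0,0,0],"claw":[80,80,80,80,80]}'; python3 -m handwheel '{"translation":[[0,0,0],[0,0,0],[0,0,0],[0,0,0],[0,0,0]],"spin":[0,0,0,0,0],"claw":[30,30,30,30,30]}'; python3 -m handwheel '{"translation":[[0,0,0]],"spin":[0],"claw":[30]}';python3 d.py
```

```text
time: 7.15
ee_pos: [0.409, -0.4158, 0.0236]
ee_rot: [3.138, 0.005, -1.512]
wrist_force: [0.5, 0.1, -0.3]
width: 0.0701
time: 7.78
ee_pos: [0.4114, -0.4178, 0.0291]
ee_rot: [-3.14, -0.001, -1.512]
wrist_force: [-1.2, 3.3, 6.4]
width: 0.0354
time: 7.9
ee_pos: [0.4114, -0.4178, 0.029]
ee_rot: [-3.14, -0.001, -1.512]
wrist_force: [-0.1, 2.5, 6.0]
width: 0.0353
t 7.9 p [ 0.4114 -0.4178  0.029 ] rot [-3.1404e+00 -1.1000e-03 -1.5118e+00] F [-0.1  2.5  6. ] w 0.0353 q [-0.85  0.1   1.56  0.    1.47  0.66]
```

The bar still reaches about 36 mm under the hood, so I'll slide it a further 50 mm out before lifting.

```bash
python3 -m handwheel '{"translation":[[0,0.008,0],[0,0.020,0],[0,0.033,0],[0,0.044,0],[0,0.050,0]],"spin":[0,0,0,0,0],"claw":[30,30,30,30,30]}'; python3 -m handwheel '{"translation":[[0,0,-0.004],[0,0,-0.015],[0,0,-0.04],[0,0,-0.085],[0,0,-0.130]],"spin":[0,0,0,0,0],"claw":[30,30,30,30,30]}'
python3 - <<'E'
from h import *
s=imaging.snapshot('side')
cv2.imwrite('pics/z6.png',cv2.resize(s[170:300,370:530],None,fx=4.5,fy=4.5,interpolation=2))
E
python3 d.py .4,-.25,.29 .42,0,.3
```

```text
time: 8.52
ee_pos: [0.3602, -0.4207, 0.0275]
ee_rot: [3.142, -0.0, -1.513]
wrist_force: [4.3, -0.0, 1.4]
width: 0.0353
time: 9.15
ee_pos: [0.3605, -0.4199, 0.1581]
ee_rot: [3.14, 0.002, -1.512]
wrist_force: [0.2, -1.2, -4.5]
width: 0.0358
t 9.2 p [ 0.3619 -0.4219  0.1662] rot [-3.1376 -0.0071 -1.5119] F [ 1.2 -0.3  1.3] w 0.0356 q [-0.92 -0.04  1.46 -0.    1.71  0.59]
.4,-.25,.29 -> shift mm [-168.5  -48.6 -124.8] spin None
.42,0,.3 -> shift mm [-416.8  -83.4 -136.4] spin None
```

View pics/z6.png

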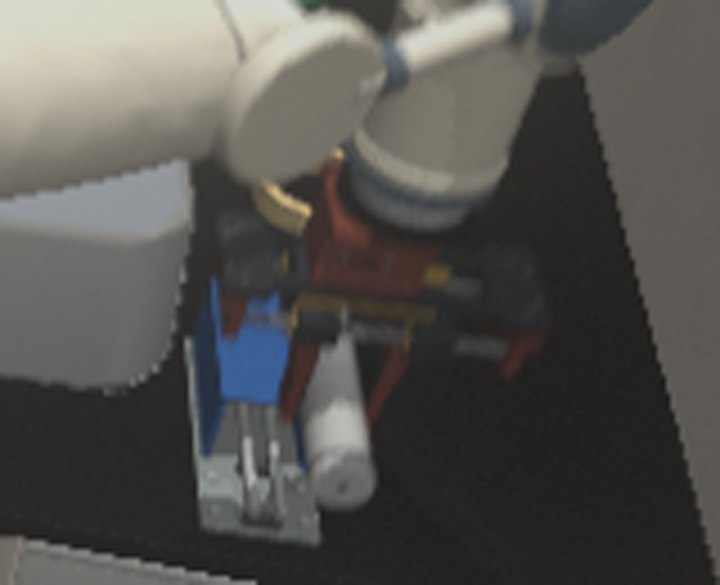

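The bar is held level between the fingers, with its end at (446,278) in the full picture, and the rack rods are empty. I'll carry it over the grinder.

```bash
python3 -m handwheel '{"translation":[[0,0,-0.045],[-0.020,-0.006,-0.090],[-0.060,-0.018,-0.125],[-0.108,-0.032,-0.145],[-0.160,-0.048,-0.150]],"spin":[0,0,-6,-14,-23],"claw":[30,30,30,30,30]}'; python3 d.py .42,0,.31
```

```text
time: 9.82
ee_pos: [0.3997, -0.2569, 0.3088]
ee_rot: [-3.141, -0.001, -1.107]
wrist_force: [1.8, 0.5, -4.4]
width: 0.0354
t 9.82 p [ 0.3997 -0.2569  0.3088] rot [-3.1413e+00 -1.4000e-03 -1.1067e+00] F [ 1.8  0.5 -4.4] w 0.0354 q [-0.64 -0.21  1.36 -0.    1.98  0.46]
.42,0,.31 -> shift mm [-220.6 -133.2   -1.5] spin None
```

```bash
python3 -m handwheel '{"translation":[[-0.044,-0.027,0],[-0.090,-0.054,0],[-0.136,-0.082,0],[-0.180,-0.110,0],[-0.220,-0.133,0]],"spin":[-9,-18,-27,-36,-44],"claw":[30,30,30,30,30]}'; python3 d.py .495,.302,.31,.197 .495,.25,.31,.197
```

```text
time: 10.45
ee_pos: [0.4206, -0.0, 0.307]
ee_rot: [3.141, 0.001, -0.337]
wrist_force: [1.1, -0.2, -3.9]
width: 0.0353
t 10.45 p [ 0.4206 -0.      0.307 ] rot [ 3.141e+00  1.100e-03 -3.373e-01] F [ 1.1 -0.2 -3.9] w 0.0353 q [-0.08 -0.35  1.48 -0.    2.01  0.26]
.495,.302,.31,.197 -> shift mm [ -29.7 -309.6   -3.2] spin -30.61
.495,.25,.31,.197 -> shift mm [ -12.5 -260.5   -3.1] spin -30.61
```

```bash
python3 -m handwheel '{"translation":[[-0.006,-0.055,0],[-0.012,-0.112,0],[-0.018,-0.170,0],[-0.024,-0.225,0],[-0.0275,-0.265,0]],"spin":[-7,-14,-21,-28,-30.6],"claw":[30,30,30,30,30]}'; python3 -m handwheel '{"translation":[[-0.0,-0.025,0],[0.0,-0.040,0],[0,-0.044,0.0]],"spin":[0,0,0],"claw":[30,30,30]}';  python3 d.py .495,.302,.3,.197
python3 - <<'E'
from h import *
s=imaging.snapshot('side');t=imaging.snapshot('top');cv2.imwrite('pics/side7.png',s);cv2.imwrite('pics/top7.png',t)
cv2.imwrite('pics/z7.png',np.hstack([cv2.resize(t[170:280,150:270],None,fx=3.3,fy=3.3,interpolation=2),cv2.resize(s[150:260,140:260],None,fx=3.3,fy=3.3,interpolation=2)]))
E
```

```text
time: 11.08
ee_pos: [0.4838, 0.2593, 0.3063]
ee_rot: [3.141, 0.002, 0.195]
wrist_force: [0.3, -0.2, -4.9]
width: 0.0354
time: 11.45
ee_pos: [0.4754, 0.3006, 0.3071]
ee_rot: [3.141, 0.001, 0.192]
wrist_force: [0.7, 0.6, -4.3]
width: 0.0356
t 11.45 p [0.4754 0.3006 0.3071] rot [3.1409e+00 1.0000e-03 1.9210e-01] F [ 0.7  0.6 -4.3] w 0.0356 q [ 0.5   0.03  1.15 -0.    1.97  0.31]
.495,.302,.3,.197 -> shift mm [19.5  2.3  7.1] spin -0.28
```

View pics/z7.png

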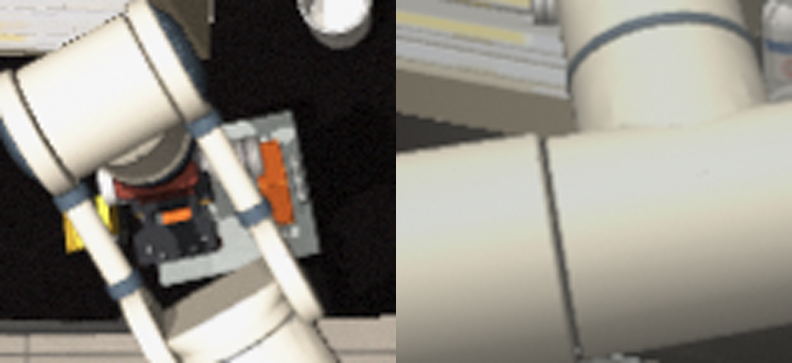

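```bash
python3 -m handwheel '{"translation":[[0.010,0.002,0.02],[0.0195,0.002,0.06],[0.0195,0.002,0.11],[0.0195,0.002,0.16],[0.0195,0.002,0.185]],"spin":[-0.2,-0.2,-0.2,-0.2,-0.2],"claw":[30,30,30,30,30]}'; python3 -m handwheel '{"translation":[[0,0,0],[0,0,0]],"spin":[0,0],"claw":[30,30]}'; python3 d.py .495,.302,.028,.197
python3 - <<'E'
from h import *
s=imaging.snapshot('side');t=imaging.snapshot('top');cv2.imwrite('pics/side8.png',s);cv2.imwrite('pics/top8.png',t)
cv2.imwrite('pics/z8.png',cv2.resize(t[180:270,160:270],None,fx=6.5,fy=6.5,interpolation=2))
E
```

```text
time: 12.18
ee_pos: [0.494, 0.2998, 0.1168]
ee_rot: [3.139, 0.006, 0.194]
wrist_force: [-0.1, 0.3, -4.5]
width: 0.0355
time: 12.42
ee_pos: [0.496, 0.3017, 0.1237]
ee_rot: [-3.141, -0.002, 0.194]
wrist_force: [-0.5, -0.5, -3.9]
width: 0.036
t 12.43 p [0.496  0.3017 0.1237] rot [-3.1413e+00 -1.6000e-03  1.9420e-01] F [-0.5 -0.5 -3.9] w 0.036 q [ 0.49  0.04  1.46 -0.    1.64  0.29]
.495,.302,.028,.197 -> shift mm [-1.  -0.5 95.7] spin -0.16
```

View pics/z8.png

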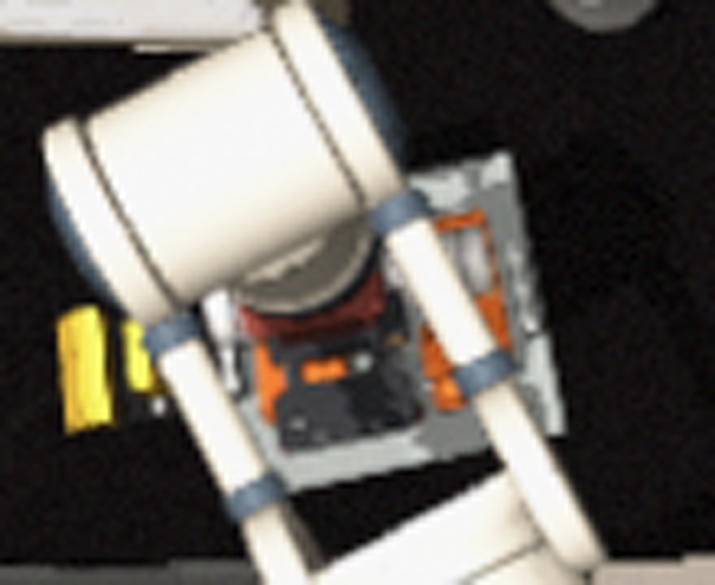

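View pics/side8.png

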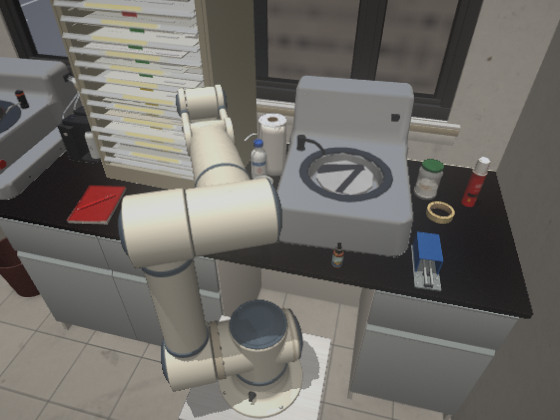

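Run:
```python
from h import *
t=cv2.imread('pics/top8.png')
S=10;x0,y0,x1,y1=185,205,260,255
b=cv2.resize(t[y0:y1,x0:x1],None,fx=S,fy=S,interpolation=2)
th=np.linspace(0,2*np.pi,40)
for off,col in((0,(0,255,0)),(.005,(255,0,255)),(-.005,(255,255,0))):
  for L in(-.07,.07):
    P=np.array([[L+off,.018*np.cos(a),.018*np.sin(a)] for a in th])
    q=(proj('top',place(P,[.4955,.302,.194+np.pi/2],.139))-[x0-.5,y0-.5])*S
    cv2.polylines(b,[q.astype(np.int32)],True,col,1)
cv2.imwrite('pics/z9.png',b)
```

```text
(no output)
```

View pics/z9.png

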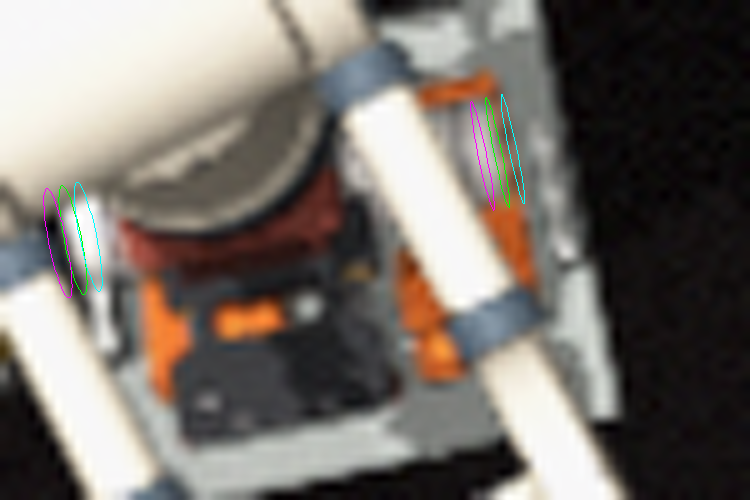

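```bash
python3 -m handwheel '{"translation":[[0,0,0.02],[0,0,0.045],[0,0,0.065],[0,0,0.078],[0,0,0.082]],"spin":[-0.15,-0.15,-0.15,-0.15,-0.15],"claw":[30,30,30,30,30]}'; python3 -m handwheel '{"translation":[[0,0,0],[0,0,0]],"spin":[0,0],"claw":[30,30]}'; python3 d.py .495,.302,.028,.197
```

```text
time: 13.15
ee_pos: [0.4948, 0.3018, 0.0394]
ee_rot: [3.141, 0.001, 0.198]
wrist_force: [0.1, 0.2, -4.1]
width: 0.0357
time: 13.4
ee_pos: [0.4958, 0.3024, 0.0418]
ee_rot: [-3.141, -0.002, 0.198]
wrist_force: [-0.1, 0.1, -4.9]
width: 0.0358
t 13.4 p [0.4958 0.3024 0.0418] rot [-3.141e+00 -1.800e-03  1.976e-01] F [-0.1  0.1 -4.9] w 0.0358 q [0.49 0.08 1.57 0.   1.5  0.29]
.495,.302,.028,.197 -> shift mm [-0.9  0.2 13.8] spin 0.04
```

```bash
python3 -m handwheel '{"translation":[[0,0,0.003],[0,0,0.006],[0,0,0.008]],"spin":[0,0,0],"claw":[30,30,30]}'; python3 -m handwheel '{"translation":[[0,0,0.001],[0,0,0.002],[0,0,0.002]],"spin":[0,0,0],"claw":[30,30,30]}'; python3 -m handwheel '{"translation":[[0,0,0.001],[0,0,0.001]],"spin":[0,0],"claw":[30,30]}'
```

```text
time: 13.78
ee_pos: [0.4951, 0.3019, 0.0323]
ee_rot: [3.141, 0.0, 0.198]
wrist_force: [0.1, 0.7, -4.4]
width: 0.0354
time: 14.15
ee_pos: [0.4951, 0.302, 0.0306]
ee_rot: [3.142, 0.0, 0.198]
wrist_force: [-0.0, 0.3, -5.2]
width: 0.0351
time: 14.4
ee_pos: [0.4953, 0.3021, 0.0297]
ee_rot: [-3.142, -0.0, 0.198]
wrist_force: [-0.1, 0.3, -4.2]
width: 0.0354
```

```bash
python3 -m handwheel '{"translation":[[0,0,0.001],[0,0,0.001]],"spin":[0,0],"claw":[30,30]}'; python3 -m handwheel '{"translation":[[0,0,0.001],[0,0,0.001]],"spin":[0,0],"claw":[30,30]}'
```

```text
time: 14.65
ee_pos: [0.4954, 0.3021, 0.0289]
ee_rot: [-3.141, -0.001, 0.198]
wrist_force: [0.3, 0.5, -1.9]
width: 0.0354
time: 14.9
ee_pos: [0.4955, 0.3023, 0.0282]
ee_rot: [-3.141, -0.001, 0.198]
wrist_force: [-1.1, 1.8, -0.2]
width: 0.0355
```

Contact is at TCP z = 0.0282 m with the bar's weight taken up, which is the seated height I expected. I'll release and look.

```bash
python3 -m handwheel '{"translation":[[0,0,0],[0,0,0],[0,0,0],[0,0,0]],"spin":[0,0,0,0],"claw":[70,70,70,70]}'; python3 -m handwheel '{"translation":[[0,0,-0.02],[0,0,-0.06],[0,0,-0.11],[0,0,-0.16],[0,0,-0.2]],"spin":[0,0,0,0,0],"claw":[70,70,70,70,70]}'; python3 d.py .4777,.4256,.2,-1.447
```

```text
time: 15.4
ee_pos: [0.4952, 0.302, 0.0277]
ee_rot: [3.142, -0.0, 0.198]
wrist_force: [-0.6, 0.5, -0.6]
width: 0.0613
time: 16.02
ee_pos: [0.4953, 0.3021, 0.2321]
ee_rot: [-3.14, -0.004, 0.198]
wrist_force: [0.5, -0.4, -0.6]
width: 0.0615
t 16.02 p [0.4953 0.3021 0.2321] rot [-3.1405 -0.0038  0.1976] F [ 0.5 -0.4 -0.6] w 0.0615 q [ 0.49  0.04  1.27 -0.    1.83  0.29]
.4777,.4256,.2,-1.447 -> shift mm [   6.8 -124.5   32.3] spin 94.23
```

```bash
python3 -m handwheel '{"translation":[[-0.03,-0.039,0],[-0.06,-0.079,0],[-0.092,-0.12,0],[-0.124,-0.162,0],[-0.157,-0.205,0]],"spin":[9,18,27,36,45],"claw":[50,30,25,25,25]}'; python3 d.py .2,.56,.23
```

```text
time: 16.65
ee_pos: [0.2997, 0.4731, 0.2296]
ee_rot: [-3.139, -0.0, -0.593]
wrist_force: [0.6, 1.0, 0.4]
width: 0.0223
t 16.65 p [0.2997 0.4731 0.2296] rot [-3.1393e+00 -1.0000e-04 -5.9330e-01] F [0.6 1.  0.4] w 0.0223 q [ 0.95 -0.02  1.33 -0.    1.83  1.54]
.2,.56,.23 -> shift mm [-131.2  -16.3   -0.4] spin None
```

```bash
python3 -m handwheel '{"translation":[[-0.05,-0.006,0],[-0.1,-0.012,0],[-0.131,-0.016,0]],"spin":[0,0,0],"claw":[25,25,25]}'
python3 - <<'E'
from h import *
s=imaging.snapshot('side');t=imaging.snapshot('top');cv2.imwrite('pics/side10.png',s);cv2.imwrite('pics/top10.png',t)
cv2.imwrite('pics/z10.png',cv2.resize(t[195:265,150:255],None,fx=7.5,fy=7.5,interpolation=2))
cv2.imwrite('pics/z10s.png',cv2.resize(s[170:270,100:280],None,fx=4.4,fy=4.4,interpolation=2))
E
```

```text
time: 17.02
ee_pos: [0.1988, 0.5594, 0.2294]
ee_rot: [-3.14, 0.001, -0.586]
wrist_force: [-0.1, -0.7, 0.2]
width: 0.0218
```

View pics/z10.png

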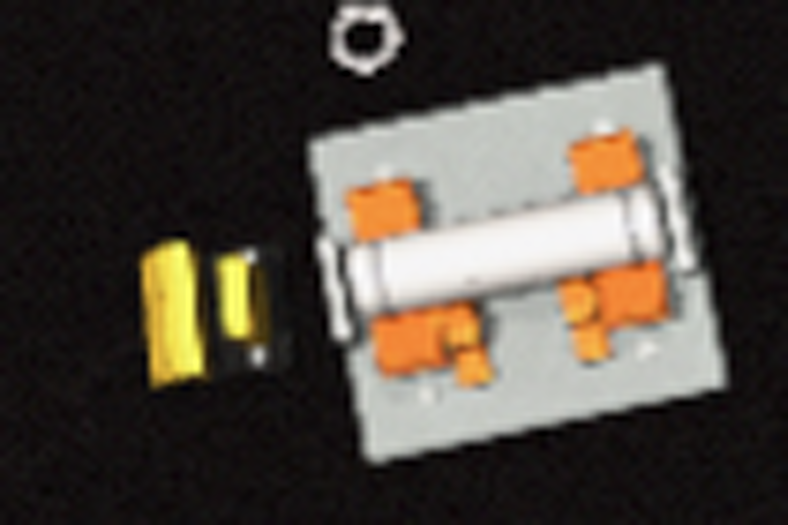

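View pics/z10s.png

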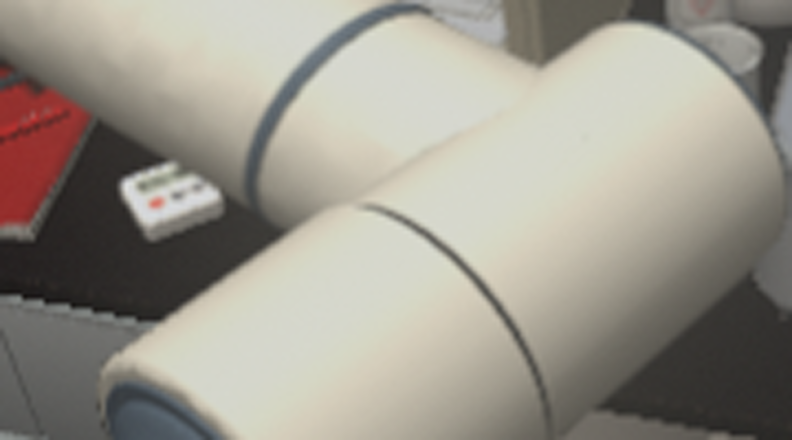

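The bar lies in both Vs, between the end plates: zoomed from (352,275) to (662,225). The chock hasn't moved. I'll refine its pose using the earlier side picture (side2) as well.

```bash
cat > m3.py <<'E'
from h import *
from ov import *
t=cv2.imread('pics/top10.png'); s=cv2.imread('pics/side2.png')
def soft(im,w,val,lo,hi): return np.clip((val(crop(im,w))-lo)/(hi-lo),0,1)
val=lambda c:np.minimum(c[...,2],c[...,1])-c[...,0]
w=(165,220,192,255); w2=(160,205,190,235)
o=soft(t,w,val,15,60); o2=soft(s,w2,val,15,50)
for it in ([('top',o,YEL,w)],[('side',o2,YEL,w2)],[('top',o,YEL,w),('side',o2,YEL,w2)]):
    q,f=fit(it,(.478,.426,.12)); print(q.round(4),round(f,1),o.sum(),o2.sum())
cv2.imwrite('pics/o6.png',np.hstack([overlay(t,'top',(160,215,195,255),[(YEL,q,(255,0,255))],10),overlay(s,'side',(158,203,193,243),[(YEL,q,(255,0,255))],10)]))
V=[]
E
python3 m3.py
```

```text
[0.4772 0.4252 0.1182] 5.2 199.44444444444446 197.25714285714284
[0.4761 0.4268 0.1517] 6.7 199.44444444444446 197.25714285714284
[0.4772 0.426  0.1381] 14.4 199.44444444444446 197.25714285714284
```

View pics/o6.png

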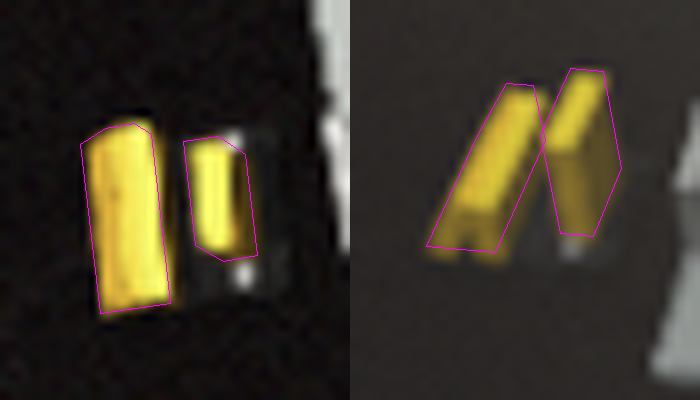

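```bash
python3 d.py .4772,.4257,.2,-1.439; cat >> d.py <<'E'
E
python3 -c "
from bench import monitor;print(monitor.observe()['ee_pos'])"
```

```text
t 17.12 p [0.1982 0.5597 0.2289] rot [-3.1405e+00  1.1000e-03 -5.8370e-01] F [-0.   0.5 -1.1] w 0.0219 q [1.17 0.07 1.24 0.   1.83 1.76]
.4772,.4257,.2,-1.439 -> shift mm [306.7 -41.9  28.6] spin 49.01
[0.19823088 0.55968228 0.22892053]
```

```bash
python3 -m handwheel '{"translation":[[0.05,-0.007,0],[0.105,-0.014,0],[0.16,-0.022,0.005],[0.215,-0.03,0.01],[0.265,-0.037,0.02]],"spin":[9,18,27,36,45],"claw":[25,25,25,25,25]}'; python3 d.py .4772,.4257,.1,-1.439
```

```text
time: 17.75
ee_pos: [0.4445, 0.44, 0.2095]
ee_rot: [-3.139, 0.001, -1.38]
wrist_force: [0.0, 0.8, 0.4]
width: 0.0217
t 17.75 p [0.4445 0.44   0.2095] rot [-3.1391e+00  9.0000e-04 -1.3798e+00] F [0.  0.8 0.4] w 0.0217 q [ 0.73  0.16  1.18 -0.    1.8   2.11]
.4772,.4257,.1,-1.439 -> shift mm [ 20.3 -29.1 109.5] spin 3.39
```

```bash
python3 -m handwheel '{"translation":[[0.01,-0.015,0.02],[0.020,-0.029,0.05],[0.020,-0.029,0.09],[0.020,-0.029,0.11],[0.020,-0.029,0.11]],"spin":[2,3.4,3.4,3.4,3.4],"claw":[25,25,25,25,25]}'; python3 d.py .4772,.4257,.022,-1.439;  python3 - <<'E'
from h import *
s=imaging.snapshot('side');t=imaging.snapshot('top');cv2.imwrite('pics/side11.png',s);cv2.imwrite('pics/top11.png',t)
cv2.imwrite('pics/z11.png',np.hstack([cv2.resize(t[190:260,140:210],None,fx=5.5,fy=5.5,interpolation=2),cv2.resize(s[170:240,140:210],None,fx=5.5,fy=5.5,interpolation=2)]))
E
```

```text
time: 18.38
ee_pos: [0.4731, 0.4276, 0.096]
ee_rot: [3.139, -0.002, -1.431]
wrist_force: [-0.1, 0.2, 0.3]
width: 0.022
t 18.38 p [0.4731 0.4276 0.096 ] rot [ 3.1386e+00 -1.7000e-03 -1.4315e+00] F [-0.1  0.2  0.3] w 0.022 q [0.68 0.21 1.33 0.   1.61 2.11]
.4772,.4257,.022,-1.439 -> shift mm [ 2.3 -4.  74. ] spin 0.43
```

View pics/z11.png

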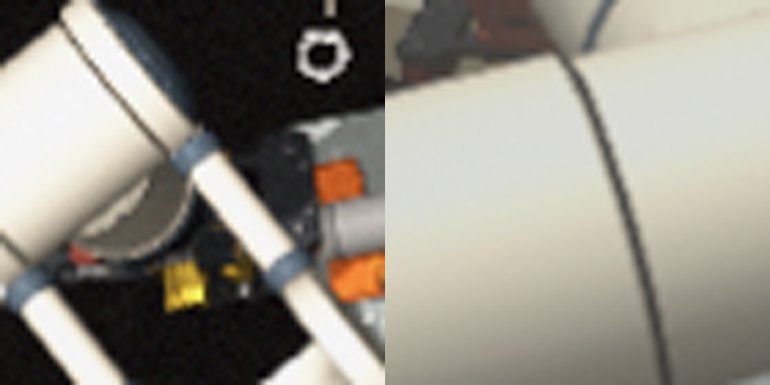

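The arm hides the grip in both views, so I'll settle, correct, and go down watching the force.

```bash
python3 -m handwheel '{"translation":[[0,0,0],[0,0,0],[0,0,0]],"spin":[0,0,0],"claw":[25,25,25]}'; python3 d.py .4772,.4257,.022,-1.439
```

```text
time: 18.85
ee_pos: [0.4744, 0.4283, 0.0983]
ee_rot: [-3.141, 0.001, -1.432]
wrist_force: [-0.5, -0.1, -0.2]
width: 0.0218
t 18.85 p [0.4744 0.4283 0.0983] rot [-3.1407e+00  5.0000e-04 -1.4323e+00] F [-0.5 -0.1 -0.2] w 0.0218 q [ 0.68  0.21  1.33 -0.    1.61  2.11]
.4772,.4257,.022,-1.439 -> shift mm [ 3.  -2.3 76.3] spin 0.38
```

```bash
python3 -m handwheel '{"translation":[[0.003,-0.002,0.005],[0.003,-0.002,0.02],[0.003,-0.002,0.038],[0.003,-0.002,0.045],[0.003,-0.002,0.05]],"spin":[0.4,0.4,0.4,0.4,0.4],"claw":[25,25,25,25,25]}'; python3 -m handwheel '{"translation":[[0,0,0.006],[0,0,0.012],[0,0,0.018],[0,0,0.024],[0,0,0.026]],"spin":[0,0,0,0,0],"claw":[25,25,25,25,25]}'; python3 d.py .4772,.4257,.022,-1.439
```

```text
time: 19.48
ee_pos: [0.4763, 0.4252, 0.0465]
ee_rot: [3.14, -0.001, -1.439]
wrist_force: [0.2, -0.2, 0.7]
width: 0.022
time: 20.1
ee_pos: [0.4764, 0.4252, 0.021]
ee_rot: [3.141, -0.0, -1.439]
wrist_force: [-0.1, -0.5, -0.1]
width: 0.0221
t 20.1 p [0.4764 0.4252 0.021 ] rot [ 3.1409e+00 -4.0000e-04 -1.4395e+00] F [-0.1 -0.5 -0.1] w 0.0221 q [ 0.68  0.25  1.42 -0.    1.48  2.11]
.4772,.4257,.022,-1.439 -> shift mm [-0.4 -0.8 -1. ] spin -0.03
```

No contact force on the way down. Closing on the fin.

```bash
python3 -m handwheel '{"translation":[[0,0,0],[0,0,0],[0,0,0],[0,0,0]],"spin":[0,0,0,0],"claw":[2,2,2,2]}'; python3 -m handwheel '{"translation":[[0,0,-0.01],[0,0,-0.03],[0,0,-0.07],[0,0,-0.11],[0,0,-0.14]],"spin":[0,0,0,0,0],"claw":[2,2,2,2,2]}'; python3 d.py
```

```text
time: 20.6
ee_pos: [0.4767, 0.4254, 0.0217]
ee_rot: [-3.142, -0.0, -1.44]
wrist_force: [0.4, -0.8, -1.0]
width: 0.0117
time: 21.22
ee_pos: [0.4771, 0.4258, 0.1661]
ee_rot: [-3.138, 0.002, -1.439]
wrist_force: [-0.1, 0.6, -2.0]
width: 0.0118
t 21.23 p [0.4771 0.4258 0.1661] rot [-3.1379e+00  2.2000e-03 -1.4395e+00] F [-0.1  0.6 -2. ] w 0.0118 q [0.68 0.19 1.22 0.   1.72 2.11]
```

Run:
```python
import cv2,numpy as np
t=cv2.imread('pics/top0.png');s=cv2.imread('pics/side1.png')
cv2.imwrite('pics/zt.png',np.hstack([cv2.resize(t[120:220,130:270],None,fx=2.8,fy=2.8,interpolation=2),cv2.resize(s[120:220,90:230],None,fx=2.8,fy=2.8,interpolation=2)]))
```

```text
(no output)
```

View pics/zt.png

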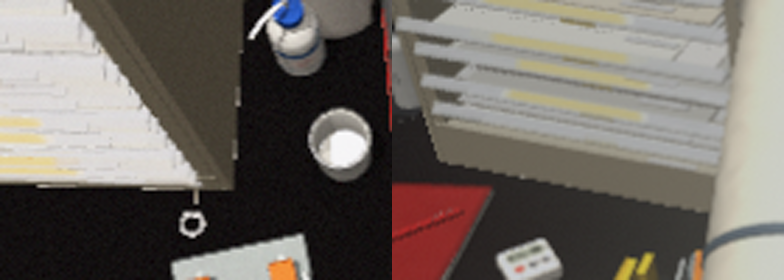

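Run:
```python
from h import *
print('side bottom', [ray('side',uv,0).round(3) for uv in ((107,177),(202,194))])
print('top bottom', [ray('top',uv,0).round(3) for uv in ((201,187),(213,187),(140,185.5))])
from scipy.optimize import least_squares
def tri(a,b):
    return least_squares(lambda X: np.r_[proj('top',X)[0]-a, proj('side',X)[0]-b],[.6,.37,.05]).x
print('ring',tri((198.7,199),(207,204)))
print('bottom left', tri((0,0),(0,0)) if 0 else '')
print(proj('top',[[.655,.324,0],[.655,.324,.1],[.655,.324,.3],[.655,.324,.6]]).round(0))
```

```text
side bottom [array([0.669, 0.844, 0.   ]), array([ 0.659,  0.423, -0.   ])]
top bottom [array([0.65 , 0.367, 0.   ]), array([0.649, 0.324, 0.   ]), array([0.659, 0.587, 0.   ])]
ring [0.60531247 0.37684193 0.00177489]
bottom left 
[[213. 185.]
 [209. 179.]
 [199. 163.]
 [178. 130.]]
```

The cabinet front is at x ≈ 0.65, y > 0.32. With the jaws across the fin, the 178 mm gripper body would have to back within millimetres of it to get the nose down behind the bar. Gripping the fin end to end (36 mm) turns the long side of the body away from the cabinet. I'll set the chock back down and regrip it turned 90°.

```bash
python3 -m handwheel '{"translation":[[0,0,0.04],[0,0,0.085],[0,0,0.115],[0,0,0.130],[0,0,0.134]],"spin":[0,0,0,0,0],"claw":[2,2,2,2,2]}'; python3 -m handwheel '{"translation":[[0,0,0.002],[0,0,0.004],[0,0,0.005]],"spin":[0,0,0],"claw":[2,2,2]}'; python3 d.py
```

```text
time: 21.85
ee_pos: [0.4768, 0.4255, 0.0281]
ee_rot: [-3.141, 0.0, -1.44]
wrist_force: [0.4, -0.2, -1.2]
width: 0.0119
time: 22.22
ee_pos: [0.477, 0.4257, 0.0235]
ee_rot: [-3.14, 0.001, -1.439]
wrist_force: [0.0, -0.1, -1.4]
width: 0.012
t 22.23 p [0.477  0.4257 0.0235] rot [-3.1404e+00  7.0000e-04 -1.4395e+00] F [ 0.  -0.1 -1.4] w 0.012 q [0.68 0.24 1.41 0.   1.48 2.11]
```

```bash
python3 -m handwheel '{"translation":[[0,0,0.001],[0,0,0.0015],[0,0,0.0015]],"spin":[0,0,0],"claw":[2,2,2]}'; python3 d.py; python3 -m handwheel '{"translation":[[0,0,0],[0,0,0]],"spin":[0,0],"claw":[24,24]}';python3 d.py
```

```text
time: 22.6
ee_pos: [0.4768, 0.4255, 0.0217]
ee_rot: [-3.141, 0.0, -1.439]
wrist_force: [-0.2, -0.7, 0.7]
width: 0.0119
t 22.6 p [0.4768 0.4255 0.0217] rot [-3.1410e+00  3.0000e-04 -1.4395e+00] F [-0.2 -0.7  0.7] w 0.0119 q [ 0.68  0.25  1.42 -0.    1.48  2.11]
time: 22.85
ee_pos: [0.4767, 0.4255, 0.0212]
ee_rot: [-3.141, 0.0, -1.44]
wrist_force: [0.2, 0.0, -0.3]
width: 0.021
t 22.85 p [0.4767 0.4255 0.0212] rot [-3.1414e+00  2.0000e-04 -1.4395e+00] F [ 0.2  0.  -0.3] w 0.021 q [0.68 0.25 1.42 0.   1.48 2.11]
```

Now lift 90 mm, spin −90° and open.

```bash
python3 -m handwheel '{"translation":[[0,0,-0.03],[0,0,-0.07],[0,0,-0.09],[0,0,-0.09],[0,0,-0.09]],"spin":[0,0,-10,-20,-30],"claw":[24,24,60,60,60]}'; python3 -m handwheel '{"translation":[[0,0,0],[0,0,0],[0,0,0],[0,0,0],[0,0,0]],"spin":[-10,-20,-30,-40,-50],"claw":[60,60,60,60,60]}'; python3 -m handwheel '{"translation":[[0,0,0],[0,0,0],[0,0,0]],"spin":[-10,-10,-10],"claw":[60,60,60]}'; python3 d.py .4767,.4255,.022,.1313
```

```text
time: 23.48
ee_pos: [0.4768, 0.4255, 0.1116]
ee_rot: [-3.141, 0.0, -0.91]
wrist_force: [-0.4, 0.3, -1.1]
width: 0.0474
time: 24.1
ee_pos: [0.4766, 0.4254, 0.1111]
ee_rot: [-3.142, -0.0, -0.037]
wrist_force: [0.1, -0.4, -0.6]
width: 0.0529
time: 24.48
ee_pos: [0.4767, 0.4254, 0.1111]
ee_rot: [-3.142, -0.0, 0.128]
wrist_force: [0.5, 0.1, -0.9]
width: 0.0524
t 24.48 p [0.4767 0.4254 0.1111] rot [-3.1416 -0.      0.1279] F [ 0.5  0.1 -0.9] w 0.0524 q [ 0.68  0.2   1.31 -0.    1.63  0.55]
.4767,.4255,.022,.1313 -> shift mm [ 0.1 -0.1 89.1] spin -0.19
```

```bash
python3 -m handwheel '{"translation":[[0,0,0.02],[0,0,0.04],[0,0,0.05],[0,0,0.056],[0,0,0.062]],"spin":[0,0,0,0,0],"claw":[60,60,60,60,60]}'; python3 -m handwheel '{"translation":[[0,0,0.007],[0,0,0.014],[0,0,0.021],[0,0,0.026],[0,0,0.027]],"spin":[0,0,0,0,0],"claw":[60,60,60,60,60]}'; python3 -m handwheel '{"translation":[[0,0,0],[0,0,0],[0,0,0],[0,0,0]],"spin":[0,0,0,0],"claw":[30,30,30,30]}';python3 d.py
```

```text
time: 25.1
ee_pos: [0.4768, 0.4255, 0.049]
ee_rot: [-3.141, -0.0, 0.131]
wrist_force: [0.5, 0.1, -0.4]
width: 0.0532
time: 25.72
ee_pos: [0.4764, 0.4252, 0.0215]
ee_rot: [3.141, 0.001, 0.131]
wrist_force: [0.2, 0.0, 0.1]
width: 0.0526
time: 26.22
ee_pos: [0.4768, 0.4255, 0.0225]
ee_rot: [-3.141, -0.0, 0.131]
wrist_force: [-0.6, -0.2, 1.0]
width: 0.0356
t 26.23 p [0.4768 0.4255 0.0225] rot [-3.1413e+00 -4.0000e-04  1.3130e-01] F [-0.6 -0.2  1. ] w 0.0356 q [0.68 0.25 1.42 0.   1.48 0.54]
```

```bash
python3 -m handwheel '{"translation":[[0,0,-0.02],[0,0,-0.06],[0,0,-0.10],[0,0,-0.12],[0,0,-0.12]],"spin":[0,0,-9,-18,-28],"claw":[30,30,30,30,30]}'; python3 -m handwheel '{"translation":[[0,0,0],[0,0,0],[0,0,0],[0,0,0],[0,0,0]],"spin":[-10,-20,-30,-40,-50],"claw":[30,30,30,30,30]}'; python3 -m handwheel '{"translation":[[0,0,0],[0,0,0],[0,0,0]],"spin":[-9,-15.8,-15.8],"claw":[30,30,30]}'; python3 d.py .5708,.3172,.13,1.768
```

```text
time: 26.85
ee_pos: [0.4777, 0.4262, 0.1468]
ee_rot: [-3.141, -0.006, 0.626]
wrist_force: [0.1, 0.3, -1.5]
width: 0.036
time: 27.48
ee_pos: [0.4768, 0.4254, 0.1435]
ee_rot: [3.141, -0.001, 1.498]
wrist_force: [-1.2, 0.5, -1.8]
width: 0.0358
time: 27.85
ee_pos: [0.4768, 0.4255, 0.1433]
ee_rot: [3.141, -0.0, 1.767]
wrist_force: [0.0, 0.9, -1.7]
width: 0.0357
t 27.85 p [0.4768 0.4255 0.1433] rot [ 3.1406e+00 -5.0000e-04  1.7673e+00] F [ 0.   0.9 -1.7] w 0.0357 q [ 0.68  0.19  1.26 -0.    1.69 -1.09]
.5708,.3172,.13,1.768 -> shift mm [-124.6   71.1   13.3] spin -0.04
```

```bash
python3 -m handwheel '{"translation":[[-0.020,0.012,0],[-0.048,0.028,0],[-0.077,0.044,0],[-0.104,0.060,0],[-0.1246,0.071,0]],"spin":[0,0,0,0,0],"claw":[30,30,30,30,30]}'; python3 -m handwheel '{"translation":[[0,0,0.03],[0,0,0.045],[0,0,0.045]],"spin":[0,0,0],"claw":[30,30,30]}'; python3 d.py .5708,.3172,.034,1.768;  python3 - <<'E'
from h import *
t=imaging.snapshot('top');s=imaging.snapshot('side');cv2.imwrite('pics/top12.png',t);cv2.imwrite('pics/side12.png',s)
cv2.imwrite('pics/z12.png',np.hstack([cv2.resize(t[170:260,160:260],None,fx=4,fy=4,interpolation=2),cv2.resize(s[150:240,150:250],None,fx=4,fy=4,interpolation=2)]))
E
```

```text
time: 28.48
ee_pos: [0.5723, 0.3149, 0.1423]
ee_rot: [3.141, 0.0, 1.765]
wrist_force: [-0.2, 0.5, -1.7]
width: 0.0356
time: 28.85
ee_pos: [0.5698, 0.3166, 0.0952]
ee_rot: [-3.138, 0.001, 1.768]
wrist_force: [-0.6, 0.0, -1.9]
width: 0.0355
t 28.85 p [0.5698 0.3166 0.0952] rot [-3.1380e+00  9.0000e-04  1.7682e+00] F [-0.6  0.  -1.9] w 0.0355 q [ 0.45  0.24  1.29  0.    1.62 -1.31]
.5708,.3172,.034,1.768 -> shift mm [ 0.4  1.3 61.2] spin 0.01
```

View pics/z12.png

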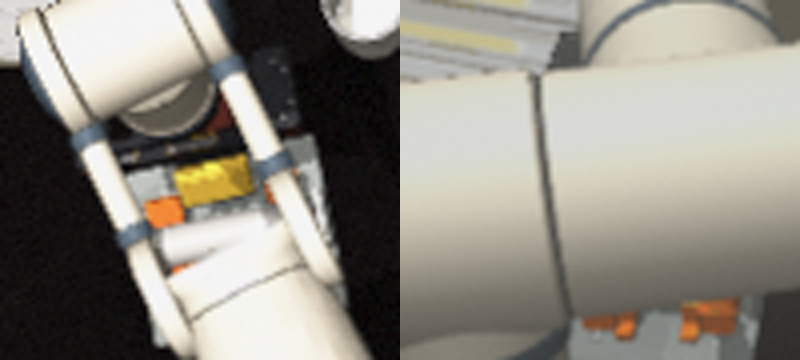

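Run:
```python
from h import *
t=cv2.imread('pics/top12.png'); S=9;x0,y0,x1,y1=180,195,260,250
b=cv2.resize(t[y0:y1,x0:x1],None,fx=S,fy=S,interpolation=2)
def dr(parts,p,z,col):
    for P in parts:
        q=(proj('top',place(P,p,z))-[x0-.5,y0-.5])*S
        cv2.polylines(b,[cv2.convexHull(q.astype(np.int32))],True,col,1)
dr(YEL,[.5704,.317,1.768],.0738,(255,0,255))
dr(ORANGE,[.495,.3021,1.767],0,(255,0,0))
cv2.imwrite('pics/z13.png',b)
```

View pics/z13.png

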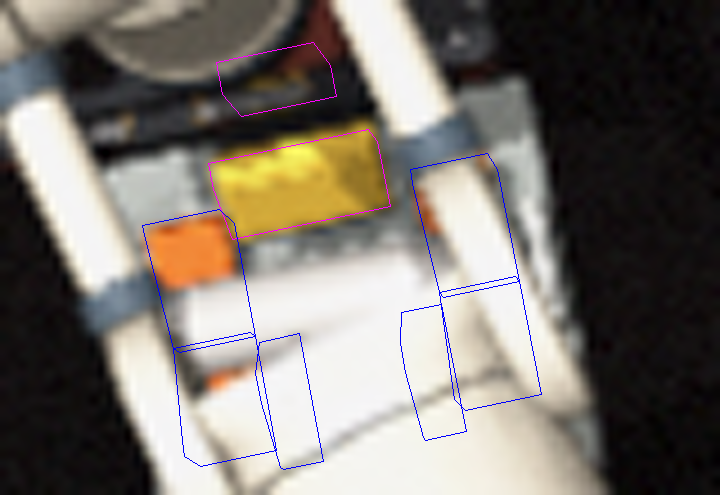

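The overlay of the expected chock pose matches the picture; the yellow face is at (213,213) in the full picture. Lowering behind the bar.

```bash
python3 -m handwheel '{"translation":[[0,0,0.015],[0,0,0.03],[0,0,0.045],[0,0,0.055],[0,0,0.057]],"spin":[0,0,0,0,0],"claw":[30,30,30,30,30]}'; python3 -m handwheel '{"translation":[[0,0,0],[0,0,0]],"spin":[0,0],"claw":[30,30]}';python3 d.py .5708,.3172,.032,1.768
```

```text
time: 29.58
ee_pos: [0.5702, 0.3168, 0.0387]
ee_rot: [-3.14, 0.001, 1.768]
wrist_force: [-0.4, 0.7, -1.9]
width: 0.0357
time: 29.82
ee_pos: [0.5712, 0.3173, 0.041]
ee_rot: [3.14, -0.0, 1.768]
wrist_force: [-0.9, -1.2, -1.0]
width: 0.0361
t 29.82 p [0.5712 0.3173 0.041 ] rot [ 3.1403e+00 -3.0000e-04  1.7684e+00] F [-0.9 -1.2 -1. ] w 0.0361 q [ 0.46  0.27  1.35 -0.    1.52 -1.31]
.5708,.3172,.032,1.768 -> shift mm [-0.1 -0.4  9. ] spin 0.03
```

```bash
python3 -m handwheel '{"translation":[[0,0,0.003],[0,0,0.006],[0,0,0.007]],"spin":[0,0,0],"claw":[30,30,30]}'; python3 -m handwheel '{"translation":[[0,0,0.001],[0,0,0.001]],"spin":[0,0],"claw":[30,30]}'; python3 -m handwheel '{"translation":[[0,0,0.001],[0,0,0.001]],"spin":[0,0],"claw":[30,30]}'
```

```text
time: 30.2
ee_pos: [0.5705, 0.3171, 0.0327]
ee_rot: [-3.141, 0.0, 1.768]
wrist_force: [-0.8, -0.1, -1.8]
width: 0.0359
time: 30.45
ee_pos: [0.5708, 0.3172, 0.0325]
ee_rot: [3.141, -0.0, 1.768]
wrist_force: [-0.9, -0.5, 1.4]
width: 0.0359
time: 30.7
ee_pos: [0.5709, 0.3172, 0.0325]
ee_rot: [3.141, -0.0, 1.769]
wrist_force: [-3.0, -1.5, 5.4]
width: 0.0357
```

```bash
python3 -m handwheel '{"translation":[[0,-0.003,-0.001],[0,-0.007,-0.001],[0,-0.012,-0.001],[0,-0.016,-0.001],[0,-0.016,-0.001]],"spin":[0,0,0,0,0],"claw":[30,30,30,30,30]}'; python3 -m handwheel '{"translation":[[0,-0.001,0],[0,-0.002,0],[0,-0.002,0]],"spin":[0,0,0],"claw":[30,30,30]}'; python3 -m handwheel '{"translation":[[0,-0.001,0],[0,-0.001,0]],"spin":[0,0],"claw":[30,30]}'
```

```text
time: 31.32
ee_pos: [0.5546, 0.314, 0.0325]
ee_rot: [-3.141, -0.0, 1.769]
wrist_force: [-1.0, -1.0, 3.0]
width: 0.0357
time: 31.7
ee_pos: [0.5535, 0.3137, 0.0325]
ee_rot: [3.141, -0.0, 1.768]
wrist_force: [1.9, -0.2, 4.4]
width: 0.0358
time: 31.95
ee_pos: [0.5524, 0.3135, 0.0325]
ee_rot: [3.141, -0.0, 1.768]
wrist_force: [3.2, 0.4, 4.8]
width: 0.0359
```

```bash
for i in 1; do python3 -m handwheel '{"translation":[[0,-0.001,0],[0,-0.001,0]],"spin":[0,0],"claw":[30,30]}'; done; python3 -m handwheel '{"translation":[[0,-0.001,0],[0,-0.001,0]],"spin":[0,0],"claw":[30,30]}'
```

```text
time: 32.2
ee_pos: [0.5517, 0.3133, 0.0325]
ee_rot: [3.14, -0.0, 1.768]
wrist_force: [5.4, 1.2, 4.6]
width: 0.0357
time: 32.45
ee_pos: [0.5511, 0.3132, 0.0326]
ee_rot: [3.139, -0.0, 1.768]
wrist_force: [6.4, 1.5, 3.7]
width: 0.0356
```

```bash
python3 -m handwheel '{"translation":[[0,-0.001,0],[0,-0.001,0]],"spin":[0,0],"claw":[30,30]}'; python3 -m handwheel '{"translation":[[0,-0.001,0],[0,-0.001,0]],"spin":[0,0],"claw":[30,30]}'
```

```text
time: 32.7
ee_pos: [0.5503, 0.313, 0.0326]
ee_rot: [3.139, -0.0, 1.768]
wrist_force: [6.6, 1.8, 3.4]
width: 0.0357
time: 32.95
ee_pos: [0.5498, 0.3129, 0.0327]
ee_rot: [3.138, -0.0, 1.768]
wrist_force: [8.7, 2.2, 3.0]
width: 0.0364
```

```bash
python3 -m handwheel '{"translation":[[0,0.001,0],[0,0.001,0],[0,0.001,0],[0,0.001,0]],"spin":[0,0,0,0],"claw":[30,48,48,48]}'; python3 d.py; python3 -m handwheel '{"translation":[[0,0,-0.01],[0,0,-0.03],[0,0,-0.07],[0,0,-0.12],[0,0,-0.17]],"spin":[0,0,0,0,0],"claw":[48,48,48,48,48]}'; python3 d.py .3,.47,.25
```

```text
time: 33.45
ee_pos: [0.5483, 0.3126, 0.0311]
ee_rot: [-3.139, 0.0, 1.769]
wrist_force: [0.3, 0.2, -0.2]
width: 0.0421
t 33.45 p [0.5483 0.3126 0.0311] rot [-3.1393e+00  5.0000e-04  1.7686e+00] F [ 0.3  0.2 -0.2] w 0.0421 q [ 0.46  0.22  1.43  0.    1.49 -1.3 ]
time: 34.08
ee_pos: [0.5491, 0.3128, 0.2058]
ee_rot: [3.14, -0.001, 1.768]
wrist_force: [0.6, -0.7, -0.4]
width: 0.0421
t 34.08 p [0.5491 0.3128 0.2058] rot [ 3.1396e+00 -5.0000e-04  1.7684e+00] F [ 0.6 -0.7 -0.4] w 0.0421 q [ 0.46  0.17  1.17 -0.    1.8  -1.3 ]
.3,.47,.25 -> shift mm [ 203.1 -213.3  -44.5] spin None
```

```bash
python3 -m handwheel '{"translation":[[0.03,-0.032,-0.02],[0.07,-0.073,-0.03],[0.11,-0.115,-0.03],[0.15,-0.157,-0.03],[0.19,-0.2,-0.03]],"spin":[0,0,0,0,0],"claw":[48,48,48,48,48]}';python3 -m handwheel '{"translation":[[0.04,-0.042,0],[0.08,-0.08,0],[0.10,-0.1,0],[0.10,-0.1,0]],"spin":[0,0,0,0],"claw":[48,48,48,48]}'
python3 - <<'E'
from h import *
from ov import *
t=imaging.snapshot('top');s=imaging.snapshot('side');cv2.imwrite('pics/top14.png',t);cv2.imwrite('pics/side14.png',s)
w=(190,195,240,235)
val=lambda c:np.minimum(c[...,2],c[...,1]*1.35)-c[...,0]
hsv=cv2.cvtColor(t,cv2.COLOR_BGR2HSV)
c=crop(t,w); h=hsv[w[1]:w[3],w[0]:w[2]]
o=np.clip((np.minimum(c[...,2],c[...,1])-c[...,0]-15)/45,0,1)*((h[...,0]>=21)&(h[...,0]<40))
Y=[P+[0,0,.010] for P in YEL]
q,f=fit([('top',o,Y,w)],(.551,.313,1.768)); print(q.round(4),f,o.sum())
for S0 in ((.4953,.3021),(.495,.3021)):
  d=q[:2]-S0; print('y',d@[-.9806,-.1961]+.0414,'x',d@[-.1961,.9806])
cv2.imwrite('pics/z14.png',np.hstack([cv2.resize(t[190:260,185:255],None,fx=5.5,fy=5.5,interpolation=2),overlay(t,'top',(185,190,255,260),[(Y,q,(255,0,255))],5.5)]) if 0 else np.hstack([cv2.resize(t[190:260,185:255],None,fx=5,fy=5,interpolation=2),overlay(t,'top',(185,190,255,260),[(Y,q,(255,0,255))],5)]))
E
python3 d.py
```

```text
time: 34.7
ee_pos: [0.3141, 0.4606, 0.2344]
ee_rot: [3.139, -0.002, 1.768]
wrist_force: [0.2, 0.7, 0.4]
width: 0.0423
time: 35.2
ee_pos: [0.1963, 0.5392, 0.2339]
ee_rot: [3.141, -0.002, 1.772]
wrist_force: [-0.3, 0.2, 0.4]
width: 0.0422
[0.5559 0.3159 1.7803] 51.32655355579051 152.8
y -0.020713181382333433 x 0.0016224157331853706
y -0.021007361382333452 x 0.001563585733185366
t 35.3 p [0.1984 0.5381 0.2335] rot [ 3.1403e+00 -9.0000e-04  1.7688e+00] F [-0.  -0.6 -0.1] w 0.0422 q [ 1.16  0.02  1.28 -0.    1.83 -0.61]
```

View pics/z14.png

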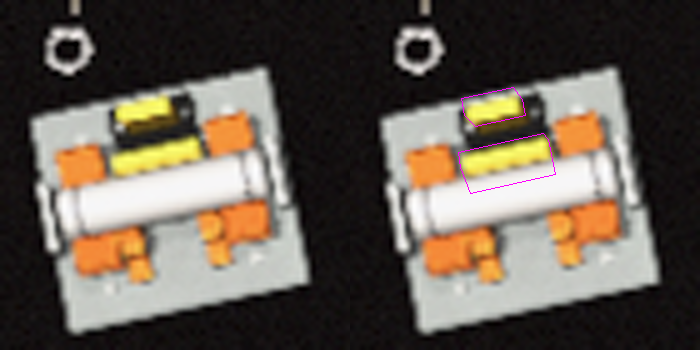

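The chock stands between the Vs up to the bar, with its fin at about (214,212) in the full picture. That fit ignored the bar covering the slope, so I'll refit with the bar masked, and check the bar's own pose.

```bash
cat > m4.py <<'E'
from h import *
from ov import *
import sys
t=cv2.imread(sys.argv[1])
th=np.linspace(0,2*np.pi,36)
BAR=np.array([[L,.018*np.cos(a),.044+.018*np.sin(a)] for L in(-.07,.07) for a in th])
w=(185,195,250,245)
c=crop(t,w); h=cv2.cvtColor(t,cv2.COLOR_BGR2HSV)[w[1]:w[3],w[0]:w[2]]
# bar: bright white
wb=np.clip((c.min(-1)-205)/30,0,1)
rows,cols=np.nonzero(wb>.5); print('bright',len(rows))
S0=(.495,.3021,1.767)
b=render('top',[BAR],S0,w)
sel=cv2.dilate((b>.5).astype(np.uint8),np.ones((7,7)))
p,f=fit([('top',wb*sel,[BAR],w)],S0,(.003,.003,.02)); print('bar',p.round(4),round(f,1))
d=p[:2]-S0[:2]; print(' bar rel cradle fit: x',(d@[-.195,.981]).round(4),'y',(d@[-.981,-.195]).round(4))
o=np.clip((np.minimum(c[...,2],c[...,1])-c[...,0]-25)/60,0,1)*((h[...,0]>=21)&(h[...,0]<40))
Y=[P+[0,0,.010] for P in YEL]
br=render('top',[BAR],S0,w)
def model(q): return np.clip(render('top',Y,q,w),0,1)*(1-br)
def cost(q): return ((cv2.GaussianBlur(model(q)-o,(3,3),0))**2).sum()
for s in ((.551,.313,1.768),(.553,.314,1.76),(.549,.312,1.79)):
    r=minimize(cost,s,method='Nelder-Mead',options=dict(initial_simplex=np.vstack([s]+[np.array(s)+np.eye(3)[i]*(.004,.004,.04)[i] for i in range(3)])))
    q=r.x; d=q[:2]-S0[:2]; print('chock',q.round(4),round(r.fun,1),'face y',(d@[-.981,-.195]+.0414).round(4),'x',(d@[-.195,.981]).round(4))
cv2.imwrite('pics/z15.png',overlay(t,'top',(190,195,245,240),[(Y,q,(255,0,255)),([BAR],p,(0,0,255))],12))
# fin top only, z=.064
E
python3 m4.py pics/top14.png
```

```text
bright 260
bar [0.4971 0.3028 1.7677] 120.2
 bar rel cradle fit: x 0.0003 y -0.0022
chock [0.5534 0.3154 1.7885] 6.0 face y -0.0185 x 0.0017
chock [0.5535 0.3154 1.7914] 5.9 face y -0.0186 x 0.0016
chock [0.5535 0.315  1.7654] 6.3 face y -0.0185 x 0.0013
```

View pics/z15.png

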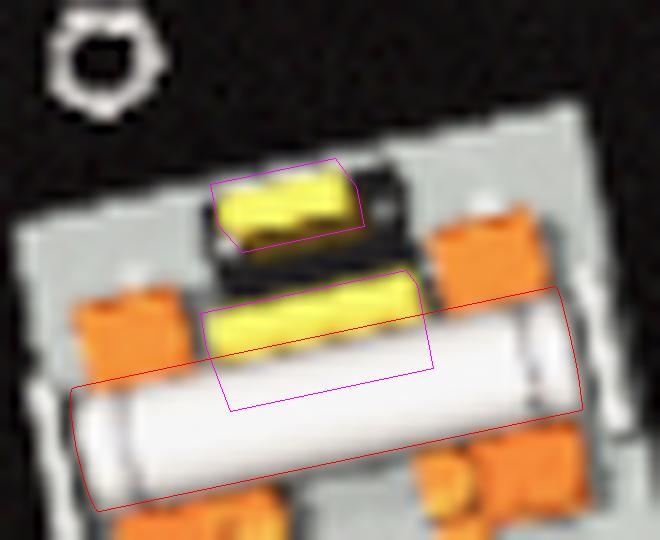

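```bash
python3 m4.py pics/top10.png | grep bar
```

```text
bar [0.4982 0.3032 1.7797] 128.0
 bar rel cradle fit: x 0.0005 y -0.0033
```

View pics/side14.png

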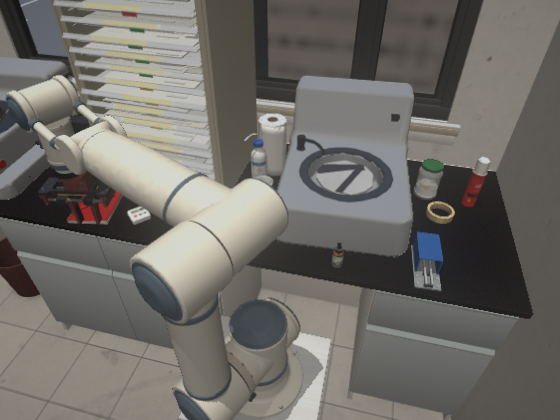

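Run:
```python
import cv2,numpy as np
a=cv2.imread('pics/top10.png').astype(np.float32).mean(-1);b=cv2.imread('pics/top14.png').astype(np.float32).mean(-1)
M=np.float32([[1,0,0],[0,1,0]])
def ecc(x0,y0,x1,y1):
    W=np.eye(2,3,dtype=np.float32)
    c,W=cv2.findTransformECC(a[y0:y1,x0:x1],b[y0:y1,x0:x1],W,cv2.MOTION_TRANSLATION,(3,200,1e-6)); return W[:,2].round(3),round(c,4)
print('static plate/lugs',ecc(195,240,252,258)); print('table ring',ecc(190,190,208,207))
# lower edge of bar: rows profile crossing per column
for c in range(205,236,5):
    def cross(im):
        p=im[215:250,c]; i=np.argmax(p); 
        for k in range(i,34):
            if p[k]>=190>p[k+1]: return 215+k+(p[k]-190)/(p[k]-p[k+1])
    print(c,cross(a),cross(b))
```

```text
static plate/lugs (array([ 0.006, -0.006], dtype=float32), 0.9999)
table ring (array([-0.012, -0.005], dtype=float32), 0.9997)
205 234.31206 234.75833
210 233.25676 233.63158
215 232.25874 232.64615
220 231.25333 231.62903
225 230.22223 230.58394
230 229.26619 229.53104
235 227.39394 227.61345
```

```bash
python3 -m handwheel '{"translation":[[0,0,0],[0,0,0],[0,0,0],[0,0,0]],"spin":[0,0,0,0],"claw":[48,48,48,48]}'
python3 - <<'E'
from h import *
t=imaging.snapshot('top');cv2.imwrite('pics/top16.png',t)
a=cv2.imread('pics/top0.png').astype(np.float32).mean(-1);p=cv2.imread('pics/top14.png').astype(np.float32).mean(-1);b=t.astype(np.float32).mean(-1)
def ecc(a,b,x0,y0,x1,y1):
    W=np.eye(2,3,dtype=np.float32)
    c,W=cv2.findTransformECC(a[y0:y1,x0:x1],b[y0:y1,x0:x1],W,cv2.MOTION_TRANSLATION,(3,200,1e-6)); return W[:,2].round(2),round(c,4)
print('timer',ecc(a,b,120,220,152,252)); print('beaker',ecc(a,b,238,158,265,186)); print('dropper',ecc(a,b,336,238,358,258))
print('cradle vs 1s ago',ecc(p,b,190,195,252,258))
E
python3 m4.py pics/top16.png
```

```text
time: 35.8
ee_pos: [0.1984, 0.5381, 0.2321]
ee_rot: [-3.142, 0.0, 1.768]
wrist_force: [0.4, 0.1, -0.6]
width: 0.0423
timer (array([ 0., -0.], dtype=float32), 1.0)
beaker (array([-0.01, -0.01], dtype=float32), 0.9999)
dropper (array([ 0.06, -0.03], dtype=float32), 0.9981)
cradle vs 1s ago (array([ 0., -0.], dtype=float32), 1.0)
bright 263
bar [0.4971 0.3028 1.7677] 119.4
 bar rel cradle fit: x 0.0003 y -0.0022
chock [0.5536 0.3154 1.7859] 5.8 face y -0.0187 x 0.0016
chock [0.5536 0.3154 1.7841] 5.8 face y -0.0187 x 0.0016
chock [0.5536 0.3158 1.8004] 5.9 face y -0.0188 x 0.002
```

Run:
```python
from h import *
print('fin in side',proj('side',[.5512,.3133,.06]),proj('side',[.5515,.29,.06]))
def finfit(fn,w,guess,z):
    t=cv2.imread(fn); c=crop(t,w); y=np.minimum(c[...,2],c[...,1])-c[...,0]
    o=np.clip((y-40)/110,0,1)
    Q=[box(-.018,.018,-.006,.006,z,z)]
    q,f=fit([('top',o,Q,w)],guess,(.004,.004,.03)); return q.round(4),round(f,2),y.max(),o.sum()
p=proj('top',[[.4767,.4255,.054],[.5512,.3133,.064]]); print(p)
print(finfit('pics/top10.png',(178,225,190,246),(.4767,.4255,.13),.054))
for g in((.5512,.3133,1.77),(.554,.314,1.77)): print(finfit('pics/top16.png',(204,205,224,216),g,.064))
t=cv2.imread('pics/top16.png')[200:226,200:228]
print((np.minimum(t[...,2],t[...,1]).astype(int)-t[...,0])[:, 8:24:1])
```

```text
fin in side [[217.40490782 203.50325053]] [[223.61999575 204.47771567]]
[[180.36334623 233.71359954]
 [213.07160277 211.1614798 ]]
(array([0.4756, 0.4239, 0.1042]), np.float64(0.54), np.float64(142.0), np.float64(32.990909090909085))
(array([0.5498, 0.3128, 1.7462]), np.float64(0.53), np.float64(143.0), np.float64(33.71818181818182))
(array([0.5499, 0.3128, 1.7434]), np.float64(0.53), np.float64(143.0), np.float64(33.71818181818182))
[[  0  -2   1   0   0  -1   3  -5  -2   0  -1  -2  -6  -1  -1  -1]
 [  1  -3  -2   1   1  -2  -1   1   0   0  -2  -4   3   0  -3   2]
 [  0  -2   0  -2  -5   2   0  -2  -2  -1  -2  -1  -1   2  -1  -1]
 [  0   1   0   1   1  -2  -2  -2  -2  -4   2  -1  -1  -1   0   2]
 [  2  -1   2  -1  -1   1  -2  -2  -1   0   1   0  -1   0   1   0]
 [ -2   1   2   1   0   1  -2   0   0  -2   1   1   0  -1  -1  -1]
 [ -1   0   0  -1  -2  -1  -1  -3   3  -1  -2   1   1   1   2   1]
 [ -2   2  -3   0  -2   1  -4   0   1   2   1   1   1   1   1   1]
 [ -2  -1   1  -1   2   0   2   0   7  15   9   1   1   3   3   1]
 [  3   2   1   1  11  19  31  39  56  94  62   4   1   0  
[... 380 characters left out ...]
  26  19   9   0   3   0  -2]
 [  3   5  19  35  33  22  15   6   2   0   0   0   2   3   0  -1]
 [  0   1   0  -1   1   1   2   4   1  -1   1   0   8  29  57  78]
 [  2   2   3   1   2   3   1   0  20  39  71  91  99 114 132 136]
 [  2   0   0   6  29  56  81  95 107 118 136 137 140 139 139 139]
 [ 37  71  93 100 113 131 138 137 139 139 140 138 139 143 143 140]
 [111 137 137 138 138 141 138 140 139 141 141 142 144 137 128 124]
 [135 142 140 140 141 139 142 142 139 128 124 114  97  60  34  31]
 [131 142 141 144 135 127 123 107  77  43  37  19   6   5   7   5]
 [106 127 111  94  65  38  30  13   7   5   6   6   3   3   4   3]
 [ 33  33  21   5   7   7   5   4   3   4   3   4   3   2   2   2]]
```

A fin-top-only fit, with its bias removed using the known grasp pose, puts the sloping face at y ≈ −15.5 mm. That is the touching position, and it agrees with the contact force I felt and with the 1 mm nudge of the bar. Handing in.

```bash
python3 -c "
from bench import manip
print(manip.hand_in())"
```

```text
the job is handed in; nothing more can be done
None
```

The job is handed in, at about 36 s of the 64 s allowed. No verdict is reported, so what follows rests on my own checks.

- **Bar:** I drew it out 61 mm by its end, let it go with its middle about 34 mm in front of `rack_axis`, and gripped it again round the middle. I then slid it clear of the hood, carried it over the grinder and lowered it into the cradle until the Vs took its weight.
- **Chock:** I first gripped it across the fin. The gripper body would then have come within millimetres of the cabinet, so I set the chock down and took it end to end. I turned it, lowered it behind the bar and slid it forward until it touched, with up to about 9 N at the wrist.

**Last checks**
- **Bar:** it lies in both Vs between the end plates. The chock nudged it about 1 mm towards the stop lugs, against the 3 mm allowed.
- **Chock:** its face came out at about −15.5 mm across and 2 mm along, within about 0.02 rad of parallel. The across limits are −18.1 to −12.6 mm.
- **At rest:** nothing in the cradle moved between two pictures about half a second apart.
- **Bystanders:** the beaker, timer and dropper bottle all shifted less than 0.1 px from the first picture.

**Where the checks disagreed**
- **Chock face:** a whole-chock fit in the top picture gave −18.7 mm, just outside the limit. The gripper position when I let go gave −14.2 mm. I trusted the fin-top fit (−15.5 mm) because I had corrected it against a known grasp and it agrees with the contact felt.
- **Bar across:** a direct camera fit put it at −2.2 mm. I put this down to shading, because the same fit also read low (−3.3 mm) before the chock touched it.
- **Not confirmed:** the arm hid the cradle from the side camera, so the final height and tilt have no second view behind them.

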